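Prop a circuit board on its rest and set a screwdriver to its terminals

TASK

Lay the green circuit board from the bench on the grey sloped rest, standing on its four standoffs with a short edge down against the lip, and let go of it. Then draw the blue screwdriver up out of the wooden rack, tip it square to the sloping board and set its blade lightly on the board's blue row of screw terminals. Finish holding it there, with the board still in place and the other tools left standing in the rack.

Things in the scene. Friction and masses are not known exactly. Their poses are not given: they have to be found in the camera images.
- board: green circuit board, 65 x 100 mm (body x by body y) and 2 mm thick, on four brass standoffs 8 mm long and 5.6 mm thick at x = +-27.5, y = +-45 mm; about 0.06 kg, loose, flat on the bench at the start. Origin: centre of the board, level with the feet of the standoffs; z points up out of the component side, so the sheet lies at z = 8 to 10 mm and parts rise to z = 26 mm. The two long edges (x = +-32.5 mm) are bare for a grasp across 65 mm. Either short edge may go to the lip
- terminals (a point): middle of the top of the blue row of six screw terminals on the board: at board x = 24, y = -26, z = 19.5 mm; its top face is 8 mm wide (board x) and 30 mm long (board y), with a screw every 5 mm; any of the six screws will do. Axes as the board's
- board_rest: grey bent-sheet rest with a face sloping at 30 degrees, fixed to the bench, 103 mm deep and 80 mm wide, 72 mm high at the back. Origin: centre of its footprint on the bench; its x axis points level from the low front to the high back, z up
- rest_face: the sloping face of the rest: x points up the slope, y across it, z square off the face, upward. Origin: the point of the face where the origin of a board lying centred against the lip comes. The face is 80 mm wide and reaches from x = -50 mm (the lip, 10 mm high above the face) to x = +62 mm; between x = -26 and +26 mm it is only 50 mm wide, so that fingers beside the board have room
- tool_rack: wooden tool rack fixed to the bench: base board 56 x 180 mm, 8 mm thick, and on two posts a deck 12 mm thick whose top is 102 mm above the bench, with three 18.5 mm holes in a row along the rack's y at y = -60, 0 and +60 mm. Origin: centre of its underside; z up. The screwdriver, a felt marker and a flux brush stand in the holes, points on the base board; which is where changes
- driver: small screwdriver, 146 mm long, 0.07 kg: blue handle 16 mm thick and 55 mm long, thin steel blade 91 mm long. It stands in the rack blade down, the lower end of its handle just entering the hole; the blade's end is 94 mm below the deck's top. It has about 1 to 2 mm of play and may lean by up to 2 degrees. Body y points along it from the blade's tip to the end of the handle; the origin lies halfway along, on the surface of the handle's side, 7 mm off the centre line
- driver_tip (a point): the end of the screwdriver's blade, on its centre line; axes as the screwdriver's
- driver_butt (a point): the free end of the handle, on its centre line, 146 mm from the blade's end; axes as the screwdriver's
- solder_station: dark grey soldering station, fixed, 155 x 115 mm and 102 mm high; origin: centre of its underside. It stands at the back between rack and rest, with an iron in its stand on the right of it; a multimeter 159 mm high stands behind the rack: pass in front of them or well above
- felt_marker: white and black felt marker, 16 mm thick, 134 mm long, standing in another hole of the rack; to be left standing
- flux_brush: thin metal flux brush, 9 mm thick, 146 mm long, standing in another hole of the rack; to be left standing
Things that resemble listed ones, but are neither listed nor needed, are in the scene too. Leave any red look-alike of the board alone.

How it is judged:
By the outcome, as a careful person would: the job done as asked, in the order asked, and still so for the second after the job is handed in, while the arm keeps its last pose, push and grip.
It also fails if it takes over 64 s, if anything falls off the work surface, if the arm or the gripper's body presses on something with over 40 N, if the wrist force passes 120 N, or if a joint passes its speed limit or range.

ROBOT

A 6-joint arm with a two-finger parallel gripper is mounted at the origin on a cart in front of the work surface, level with it; the furniture and walls round the work are solid. World frame = base frame: x ahead of the robot, y to its left, z up, the work surface at z = 0. Lengths are in mm, angles in rad, forces in N, time in s.
With the tool pointing down it reaches from about 275 to 1000 mm from the base axis. Payload 8.4 kg.
Tool frame: the origin (TCP) lies midway between the tips of the shut fingers; the grasp point (between the pads) lies 19 mm behind it; z points along the fingers, x is the direction in which the jaws open and shut, and the axes are right-handed (so a half turn about z gives the same grasp; the last joint's range is limited). The gripper opens to 85 mm and grips with 20 to 120 N. Pads are 22 mm wide; open, the fingers measure 114 mm over their backs; the gripper's body (76 mm by 85 mm) begins 54 mm behind the grasp point. The pads swing forward as they close: fully open they stand 13 mm farther back than shut.
Start: joints at [-1.288, 0.353, 1.633, -0, 1.155, -0.002], TCP at [175.602, -599.827, 231.281] pointing down, gripper open.
Joint ranges: [-2.63, 2.63], [-0.92, 2.1], [0.06, 2.66], [-1.3, 4.44], [0, 2.69], [-3.02, 3.02]. Speed limits (rad/s): [2.22, 2.22, 2.79, 3.14, 3.14, 3.14].

INTERFACE

Orientations are given as a rotation vector (axis times angle).
In Python, from cell import env gives the robot as it stands.
- The arm moves only by the shell command python3 -m crank 'ROWS'. ROWS is JSON, a list of rows, each a list of 3 entries, a list of its own where there are three numbers: the shift along the world's x, y, z in mm, then the turn, a rotation vector about the world's x, y, z in rad, then the opening, from 0 (shut) to 1 (fully open). In form: [[[tx, ty, tz], [wx, wy, wz], claw], ...]. A call has 1 to 12 rows; each row shifts and turns the pose as measured when the row begins; what a row does not reach is not made up. A row lasts 1/12 s, in which the tool goes at most 41.7 mm and 7.16 degrees, less where a joint would pass 70% of its speed; a pose out of reach is approached as far as the arm can. A call with a gripper value outside its range is refused whole. The fingers move at their own pace and stop on an object; the grip force is fixed at half the most. Time passes only in rows, so rows that do not move let the fingers close. It gives the time, the measured TCP pose, the force and the opening at its end, in the units of the state.
- env.sense(): the state, without advancing time (a new reading comes with each control period).
- env.read_camera(name): name is "side" or "top" or "wrist"; returns a dict with "frame" (384x512x3 uint8, red, green, blue), "z_map" (384x512 float32, mm along the optical axis (not along the pixel's ray), 0 where there is no reading), "fx", "fy", "cx", "cy" (pixels), "world_from_camera" (4x4, takes a point from camera to world coordinates). Camera axes: x right, y down, z forward; pixel columns grow to the right and rows downward; lengths in mm; the calibration is good to about 2 mm. A picture is of the moment at which its call begins.
- env.finish_job(): hands the job in, once; it reports no verdict.
Trained networks look in a picture, given as the dict that the camera call returned (one of the last four; its "shot" number tells which), for a name from the list of things; names that differ only in an ending like _2 or _b are one class to them, and where a whole thing is asked for, a point or a joint stands for the part that bears it (a point fixed in the world has none). Each returns a list of dicts, best first, with "p" (0 to 1); they miss things now and then, are a little off and sometimes report something else, mostly with a low value. They report only what shows in the picture. A call takes as long as a camera call. They do not tell look-alikes from the thing itself.
- env.recognise(picture, query): "centre" ([x, y, z] in mm, in the coordinates of the camera as it stood for that picture, good to about 4 mm: the middle of the surface that is visible of it).
- env.outline_of(picture, query): "region" (384x512 bool, what is visible of it).
- env.place_of(picture, query): "centre" ([x, y, z] in mm, in the coordinates of the camera as it stood for that picture, good to about 4 mm: a listed point, or the origin of a listed thing).
The state is a dict: "time_s": time; "joint_pos": joint angles; "qd": joint speeds; "effort": joint torques, N m; "tool_pos": TCP position; "tool_rot": TCP orientation; "ft_force": force on the tool from outside, world axes, zero at the start; "torque": the same for the moment, N m; "opening": finger opening in mm.
Only numpy, scipy, OpenCV 4.12 (cv2) and the standard library are available. Lean on these libraries where they do the work, as an engineer would, in place of code of your own. Each camera call takes 0.05 s, during which the arm holds its last target.

## Working session

There is one attempt and no reset: what is moved stays moved. The work goes in short steps, Python scripts to look and compute and a shell command to move; the robot and the scene stay as the last step left them, time stands still between calls to the robot, and variables do not carry over. Pictures are saved under pics/ and viewed, and the job is handed in when it is done.

```bash
ls; mkdir -p pics
python3 - <<'E'
from cell import env
import cv2,numpy as np
s=env.sense();print(s)
for n in ["side","top","wrist"]:
    p=env.read_camera(n)
    cv2.imwrite(f"pics/a_{n}.png",p["frame"][:,:,::-1])
    print(n,p["fx"],p["fy"],p["cx"],p["cy"],np.round(p["world_from_camera"],3).tolist())
    for q in ["board","terminals","board_rest","rest_face","tool_rack","driver","driver_tip","driver_butt","solder_station","felt_marker","flux_brush"]:
        r=env.place_of(p,q)
        for d in r[:3]:
            w=p["world_from_camera"]@np.r_[d["centre"],1]
            print(q,round(d["p"],2),w[:3].round(1))
print(env.sense()["time_s"])
E
```

```text
pics
{'time_s': 0.0, 'joint_pos': array([-1.28840091e+00,  3.53654941e-01,  1.63411869e+00, -2.94785556e-05,
        1.15520461e+00, -2.39770015e-03]), 'qd': array([-0.00219748,  0.00123092, -0.00012816,  0.00039451,  0.00049286,
        0.0004433 ]), 'effort': array([-2.07883531e-04, -6.05249119e+01, -3.42068446e+01,  5.99043256e-05,
        9.35127639e-03, -1.92515938e-05]), 'tool_pos': array([ 175.46113564, -599.37663242,  230.5640505 ]), 'tool_rot': array([-2.51357640e+00,  1.88319786e+00,  1.76371694e-03]), 'ft_force': array([ 0.39575161,  0.24726019, -0.0407333 ]), 'torque': array([0.0166305 , 0.01039173, 0.00342916]), 'opening': 85.55297383851872}
side 408.9669221705368 408.9669221705368 252.20354648107622 190.59968433153182 [[0.918, -0.145, 0.369, 108.405], [-0.396, -0.329, 0.857, -1019.352], [-0.003, -0.933, -0.36, 533.38], [0.0, 0.0, 0.0, 1.0]]
board 0.94 [ 424.9 -233.9    1.4]
board 0.67 [446.3 -75.6   3.4]
board 0.64 [428.8  91.8   1.3]
terminals 0.94 [ 417.4 -200.4   22.9]
terminals 0.58 [396.7  83.5  22.4]
board_rest 0.83 [ 612.3 -268.7    1.1]
board_rest 0.68 [395.7  8
[... 504 characters left out ...]
4, 1425.176], [0.0, 0.0, 0.0, 1.0]]
board 0.61 [453.8 -75.8  -1.2]
board 0.6 [ 438.2 -235.9    1.4]
board 0.58 [439.8  91.5  -1.5]
terminals 0.79 [484.4 -66.9  16.3]
terminals 0.74 [402.3  80.3  16.3]
terminals 0.73 [ 426.9 -197.3   24.8]
board_rest 0.82 [ 619.5 -271.3   -2.9]
rest_face 0.92 [ 615.6 -267.2   38.9]
tool_rack 0.78 [580.2 271.7   1.9]
driver 0.48 [569.4 213.8  79.7]
driver_tip 0.47 [402.   80.2  17.1]
driver_butt 0.49 [578.3 212.3 153.9]
felt_marker 0.48 [567.3 270.7  69.4]
wrist 303.85881685614885 303.85881685614885 256.8192726372448 187.132046049591 [[0.281, -0.916, -0.285, 249.305], [-0.96, -0.268, -0.084, -577.926], [0.001, 0.297, -0.955, 373.571], [0.0, 0.0, 0.0, 1.0]]
1.8
```

View pics/a_side.png

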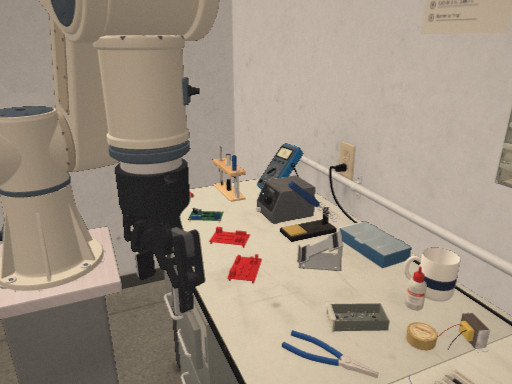

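View pics/a_top.png

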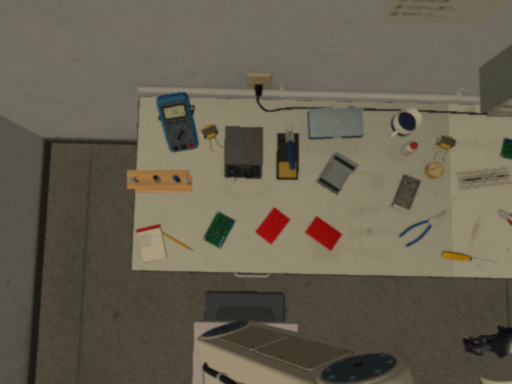

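View pics/a_wrist.png

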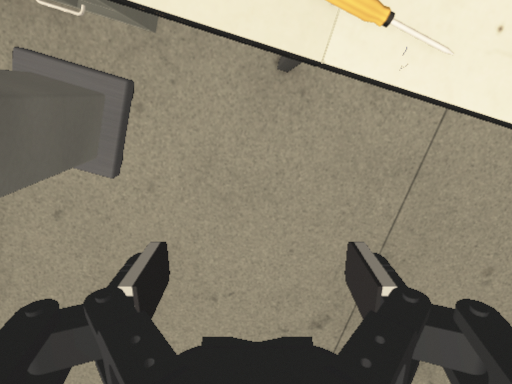

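```bash
cat > h.py <<'E'
from cell import env
import cv2,numpy as np
from scipy.spatial.transform import Rotation as R
def grab(n,name=None):
    p=env.read_camera(n)
    if name: cv2.imwrite(f"pics/{name}.png",p["frame"][:,:,::-1]); np.savez(f"pics/{name}.npz",**{k:v for k,v in p.items()})
    return p
def cloud(p):
    z=p["z_map"];h,w=z.shape
    u,v=np.meshgrid(np.arange(w),np.arange(h))
    c=np.stack([(u-p["cx"])/p["fx"]*z,(v-p["cy"])/p["fy"]*z,z],-1)
    W=np.asarray(p["world_from_camera"])
    return c@W[:3,:3].T+W[:3,3]
def proj(p,X):
    W=np.linalg.inv(np.asarray(p["world_from_camera"]))
    c=W[:3,:3]@np.asarray(X)+W[:3,3]
    return c[0]/c[2]*p["fx"]+p["cx"],c[1]/c[2]*p["fy"]+p["cy"]
def pl(p,q,k=3):
    for d in env.place_of(p,q)[:k]:
        w=p["world_from_camera"]@np.r_[d["centre"],1]; print(q,round(d["p"],2),w[:3].round(1))
def st():
    s=env.sense();print("t",round(s["time_s"],2),"pos",s["tool_pos"].round(1),"rot",s["tool_rot"].round(3),"F",s["ft_force"].round(1),"T",s["torque"].round(2),"op",round(s["opening"],1),"q",s["joint_pos"].round(3))
    print(R.from_rotvec(s["tool_rot"]).as_matrix().round(3).tolist())
    return s
E
python3 - <<'E'
from h import *
p=grab("top","b_top")
P=cloud(p)
f=p["frame"].astype(int)
hsv=cv2.cvtColor(p["frame"],cv2.COLOR_RGB2HSV)
m=(P[...,0]>370)&(P[...,0]<510)&(P[...,1]>30)&(P[...,1]<150)&(P[...,2]>4)
print(m.sum())
r=cv2.minAreaRect(P[m][:,:2].astype(np.float32));print(r,np.median(P[m][:,2]))
print(cv2.boxPoints(r))
# rest
m=(P[...,0]>540)&(P[...,0]<700)&(P[...,1]>-340)&(P[...,1]<-190)&(P[...,2]>4)
r=cv2.minAreaRect(P[m][:,:2].astype(np.float32));print(r);print(cv2.boxPoints(r))
m&=(P[...,2]>15)&(P[...,2]<68)
A=P[m];
A=A
for i in range(4):
    c=np.linalg.lstsq(np.c_[A[:,:2],np.ones(len(A))],A[:,2],rcond=None)[0]
    e=A[:,2]-np.c_[A[:,:2],np.ones(len(A))]@c; A=A[abs(e)<max(2,e.std()*1.5)]
print(c,len(A),np.degrees(np.arctan(np.hypot(*c[:2]))),np.degrees(np.arctan2(c[1],c[0])))
img=p["frame"][:,:,::-1]
a=cv2.resize(img[160:210,115:200],None,fx=7,fy=7,interpolation=cv2.INTER_CUBIC)
b=cv2.resize(img[205:255,195:245],None,fx=7,fy=7,interpolation=cv2.INTER_CUBIC)
cv2.imwrite("pics/b_z.png",cv2.resize(np.hstack([a,b]),None,fx=.8,fy=.8))
c=cv2.resize(img[145:200,310:365],None,fx=8,fy=8,interpolation=cv2.INTER_CUBIC);cv2.imwrite("pics/b_r.png",c)
E
```

```text
716
((439.69781494140625, 89.33282470703125), (118.94214630126953, 138.54449462890625), 89.80350494384766) 9.391468225685344
[[370.22202   30.099667]
 [508.76572   29.624538]
 [509.1736   148.56598 ]
 [370.6299   149.0411  ]]
((620.3064575195312, -265.5550231933594), (148.63088989257812, 158.47596740722656), 89.04479217529297)
[[ 539.8406  -338.53918]
 [ 698.29456 -341.1811 ]
 [ 700.77234 -192.57086]
 [ 542.31836 -189.92896]]
[ 4.70860658e-01 -2.79003516e-01 -3.22317432e+02] 420 28.69250934886699 -30.648414465439004
```

View pics/b_z.png

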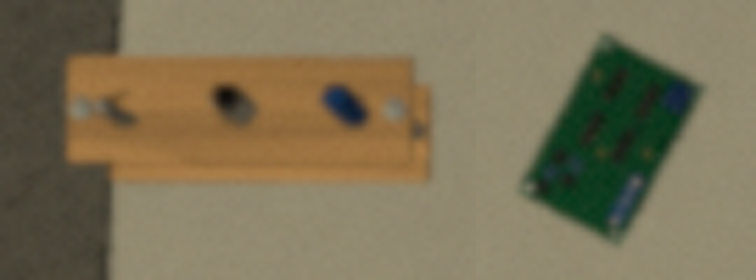

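View pics/b_r.png

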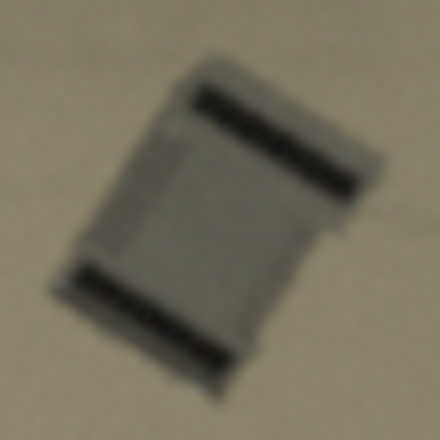

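```bash
python3 -m crank '[[[13,35,2],[0,0,0.117],1],[[13,35,2],[0,0,0.117],1],[[13,35,2],[0,0,0.117],1],[[13,35,2],[0,0,0.117],1],[[13,35,2],[0,0,0.117],1],[[13,35,2],[0,0,0.117],1],[[13,35,2],[0,0,0.117],1],[[13,35,2],[0,0,0.117],1],[[13,35,2],[0,0,0.117],1],[[13,35,2],[0,0,0.117],1]]'
```

```text
time_s: 2.68
tool_pos: [305.4, -241.6, 251.1]
tool_rot: [3.137, -0.116, 0.008]
ft_force: [1.8, -1.2, 0.7]
opening: 85.5
```

```bash
python3 -m crank '[[[13,33,0],[0,0,0.114],1],[[13,33,0],[0,0,0.114],1],[[13,33,0],[0,0,0.114],1],[[13,33,0],[0,0,0.114],1],[[13,33,0],[0,0,0.114],1],[[13,33,0],[0,0,0.114],1],[[13,33,0],[0,0,0.114],1],[[13,33,0],[0,0,0.114],1],[[13,33,0],[0,0,0.114],1],[[10,25,0],[0,0,0.1],1],[[0,0,0],[0,0,0],1]]'
python3 - <<'E'
from h import *
st()
p=grab("wrist","c_wrist"); pl(p,"board");pl(p,"terminals"); st()
P=cloud(p); hsv=cv2.cvtColor(p["frame"],cv2.COLOR_RGB2HSV)
m=(hsv[...,0]>40)&(hsv[...,0]<90)&(hsv[...,1]>100)&(P[...,2]<30)&(P[...,2]>4)
n,l,s,c=cv2.connectedComponentsWithStats(m.astype(np.uint8)); k=1+np.argmax(s[1:,4]);m=l==k
m=cv2.morphologyEx(m.astype(np.uint8),cv2.MORPH_CLOSE,np.ones((9,9)))>0
Q=P[m];print(len(Q),np.median(Q[:,2]));Q=Q[abs(Q[:,2]-np.median(Q[:,2]))<5]
print(np.percentile(Q[:,2],[5,50,95]))
r=cv2.minAreaRect(Q[:,:2].astype(np.float32));print(r,cv2.boxPoints(r))
E
```

```text
time_s: 3.6
tool_pos: [437.6, 103.4, 255.8]
tool_rot: [2.66, 1.67, 0.032]
ft_force: [-0.7, -1.0, 0.7]
opening: 85.4
t 3.6 pos [437.6 103.4 255.8] rot [2.66  1.67  0.032] F [-0.7 -1.   0.7] T [ 0.01  0.   -0.  ] op 85.4 q [ 0.224  0.036  1.974  0.007  1.112 -0.9  ]
[[0.435, 0.9, 0.018], [0.9, -0.435, 0.01], [0.017, 0.011, -1.0]]
board 0.85 [434.7  96.3   1.5]
board 0.67 [451.8 -77.7   1. ]
board 0.56 [ 427.6 -237.9   -4.2]
terminals 0.93 [400.8  84.3  19.7]
terminals 0.84 [478.4 -73.7  19.2]
terminals 0.73 [ 421.5 -194.1   21.2]
t 3.75 pos [435.4  99.4 255.2] rot [2.668 1.657 0.027] F [-0.1 -0.8 -0.2] T [-0.02 -0.01 -0.  ] op 85.3 q [ 0.218  0.033  1.979  0.005  1.113 -0.896]
[[0.443, 0.896, 0.015], [0.896, -0.443, 0.008], [0.014, 0.01, -1.0]]
3471 9.849634813125078
[ 8.30715285  9.69847535 13.30609272]
((432.4542236328125, 91.63374328613281), (62.98604965209961, 97.37139892578125), 63.11088562011719) [[374.78906   85.56448 ]
 [461.633     41.526783]
 [490.1194    97.703   ]
 [403.27545  141.7407  ]]
```

View pics/c_wrist.png

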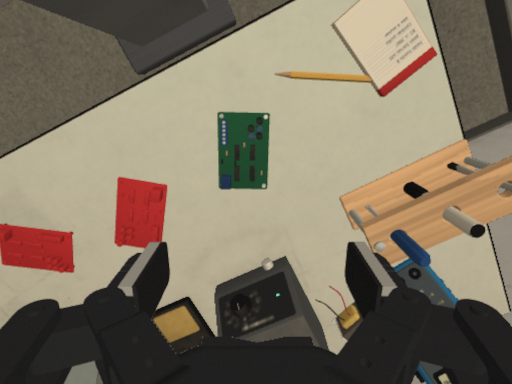

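Run:
```python
import numpy as np, h
from scipy.spatial.transform import Rotation as R
p=dict(np.load("pics/c_wrist.npz"))
P=h.cloud(p); T=R.from_rotvec([2.66,1.67,.032]).as_matrix()
L=(P-np.array([437.6,103.4,255.8]))@T
for m in [(slice(235,300),slice(120,170)),(slice(235,300),slice(344,400))]:
    A=L[m].reshape(-1,3); A=A[(A[:,2]>-80)&(A[:,2]<40)]
    print(len(A),A.min(0).round(1),A.max(0).round(1),np.percentile(A[:,2],[50,90,98]).round(1))
```

```text
2318 [-55.8 -12.7 -59.4] [-41.5  12.1 -12.8] [-34.  -19.5 -15.1]
2482 [ 41.8 -12.7 -59.9] [ 57.1  12.  -12. ] [-35.3 -20.1 -15. ]
```

```bash
python3 -m crank '[[[-1,-4,-28],[0,0,-0.005],1],[[-1,-3,-28],[0,0,-0.005],1],[[-1,-2,-28],[0,0,0],1],[[-1,-2,-28],[0,0,0],1],[[0,0,-4],[0,0,0],1],[[0,0,0],[0,0,0],1]]'
python3 - <<'E'
from h import *
st()
p=grab("wrist","d_wrist"); pl(p,"board",1);pl(p,"terminals",1); st()
P=cloud(p); hsv=cv2.cvtColor(p["frame"],cv2.COLOR_RGB2HSV)
m=(hsv[...,0]>40)&(hsv[...,0]<90)&(hsv[...,1]>100)&(P[...,2]<30)&(P[...,2]>4)
n,l,s,c=cv2.connectedComponentsWithStats(m.astype(np.uint8)); k=1+np.argmax(s[1:,4]);m=l==k
m=cv2.morphologyEx(m.astype(np.uint8),cv2.MORPH_CLOSE,np.ones((9,9)))>0
Q=P[m];Q=Q[abs(Q[:,2]-np.median(Q[:,2]))<2.5]
print(len(Q),np.percentile(Q[:,2],[5,50,95]))
r=cv2.minAreaRect(Q[:,:2].astype(np.float32));print(r,cv2.boxPoints(r))
E
```

```text
time_s: 4.25
tool_pos: [429.8, 80.9, 138.3]
tool_rot: [2.687, 1.618, 0.033]
ft_force: [0.6, -0.6, -0.3]
opening: 85.2
t 4.25 pos [429.8  80.9 138.3] rot [2.687 1.618 0.033] F [ 0.6 -0.6 -0.3] T [-0.01  0.01  0.03] op 85.2 q [ 0.18   0.176  2.122  0.004  0.822 -0.907]
[[0.467, 0.884, 0.021], [0.884, -0.468, 0.007], [0.016, 0.015, -1.0]]
board 0.95 [437.7  96.4   2.7]
terminals 0.62 [ 421.1 -196.6   20.2]
t 4.4 pos [431.6  81.9 140.2] rot [2.684 1.62  0.039] F [-0.4  0.1  1.1] T [ 0.01  0.05 -0.02] op 85.5 q [ 0.182  0.174  2.119  0.004  0.823 -0.907]
[[0.466, 0.884, 0.024], [0.885, -0.466, 0.008], [0.018, 0.018, -1.0]]
5527 [ 8.4336237   9.54776159 10.86077987]
((432.4811096191406, 91.43170166015625), (63.58259582519531, 98.82617950439453), 63.011802673339844) [[374.02197   85.526474]
 [462.086     40.67847 ]
 [490.94025   97.33693 ]
 [402.87622  142.18494 ]]
```

View pics/d_wrist.png

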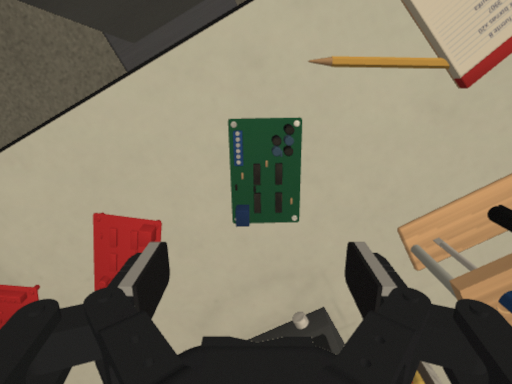

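```bash
python3 -m crank '[[[1,5,-15],[-0.007,0.022,0.014],1],[[0,5,-30],[0,0,0],1],[[0,0,-30],[0,0,0],1],[[0,0,-30],[0,0,0],1],[[0,0,-15],[0,0,0],1],[[0,0,0],[0,0,0],1]]'
python3 - <<'E'
from h import *
st()
E
```

```text
time_s: 4.9
tool_pos: [444.6, 94.3, 27.8]
tool_rot: [2.672, 1.635, 0.041]
ft_force: [-0.4, 1.0, 0.3]
opening: 85.5
t 4.9 pos [444.6  94.3  27.8] rot [2.672 1.635 0.041] F [-0.4  1.   0.3] T [-0.    0.08 -0.01] op 85.5 q [ 0.206  0.405  2.158  0.     0.551 -0.893]
[[0.455, 0.89, 0.027], [0.89, -0.455, 0.006], [0.017, 0.021, -1.0]]
```

```bash
python3 -m crank '[[[-11,-2,0],[-0.006,0.027,0],1],[[0,0,0],[0,0,0],1],[[0,0,0],[0,0,0],1]]'
python3 - <<'E'
from h import *
st()
E
```

```text
time_s: 5.15
tool_pos: [436.9, 93.0, 31.3]
tool_rot: [2.679, 1.638, 0.006]
ft_force: [0.5, 0.3, -0.2]
opening: 85.7
t 5.15 pos [436.9  93.   31.3] rot [2.679 1.638 0.006] F [ 0.5  0.3 -0.2] T [ 0.02 -0.04 -0.  ] op 85.7 q [ 0.207  0.397  2.157 -0.     0.583 -0.891]
[[0.455, 0.89, 0.004], [0.89, -0.455, 0.001], [0.003, 0.004, -1.0]]
```

```bash
python3 -m crank '[[[-4,-1,-15],[0,0,0],1],[[0,0,0],[0,0,0],1],[[0,0,0],[0,0,0],1]]'
python3 - <<'E'
from h import *
st()
E
```

```text
time_s: 5.4
tool_pos: [438.1, 93.1, 20.6]
tool_rot: [2.676, 1.636, 0.022]
ft_force: [0.2, 0.9, 0.2]
opening: 85.4
t 5.4 pos [438.1  93.1  20.6] rot [2.676 1.636 0.022] F [0.2 0.9 0.2] T [-0.03 -0.04 -0.05] op 85.4 q [ 0.206  0.417  2.166 -0.     0.544 -0.891]
[[0.456, 0.89, 0.015], [0.89, -0.456, 0.003], [0.009, 0.012, -1.0]]
```

```bash
python3 -m crank '[[[-8,-2,-15],[0,0.015,0],1],[[0,0,-10],[0,0,0],1],[[0,0,0],[0,0,0],1],[[0,0,0],[0,0,0],1]]'
python3 - <<'E'
from h import *
st()
E
```

```text
time_s: 5.73
tool_pos: [434.6, 91.9, -1.3]
tool_rot: [2.68, 1.638, 0.015]
ft_force: [0.0, 0.4, -1.0]
opening: 85.7
t 5.73 pos [434.6  91.9  -1.3] rot [2.68  1.638 0.015] F [ 0.   0.4 -1. ] T [ 0.02  0.03 -0.01] op 85.7 q [ 0.203  0.462  2.175  0.006  0.496 -0.9  ]
[[0.456, 0.89, 0.008], [0.89, -0.456, 0.005], [0.008, 0.005, -1.0]]
```

```bash
python3 -m crank '[[[-2,0,-7],[-0.004,0.009,0],1],[[0,0,0],[0,0,0],1],[[0,0,0],[0,0,0],1]]'
python3 - <<'E'
from h import *
st()
p=grab("wrist","e_wrist")
E
```

```text
time_s: 5.98
tool_pos: [434.1, 92.3, -7.6]
tool_rot: [2.68, 1.639, 0.002]
ft_force: [0.3, -0.4, -0.8]
opening: 85.0
t 5.98 pos [434.1  92.3  -7.6] rot [2.680e+00 1.639e+00 2.000e-03] F [ 0.3 -0.4 -0.8] T [-0.05  0.02  0.02] op 85.0 q [ 2.060e-01  4.780e-01  2.171e+00  1.000e-03  4.910e-01 -8.920e-01]
[[0.456, 0.89, 0.001], [0.89, -0.456, 0.001], [0.001, 0.001, -1.0]]
```

View pics/e_wrist.png

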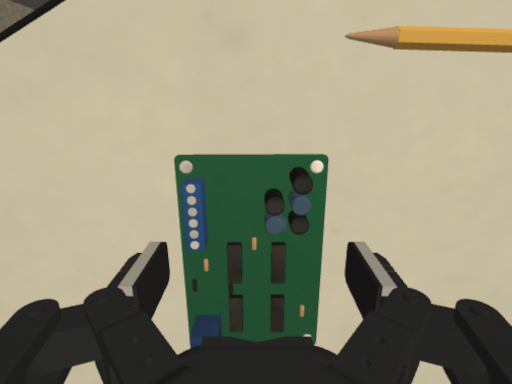

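```bash
python3 -m crank '[[[0,0,2],[0,0,0],1],[[0,0,0],[0,0,0],0.5],[[0,0,0],[0,0,0],0.5],[[0,0,0],[0,0,0],0.5],[[0,0,0],[0,0,0],0.5],[[0,0,0],[0,0,0],0.5]]'
python3 - <<'E'
from h import *
st()
E
```

```text
time_s: 6.53
tool_pos: [434.3, 92.4, -3.8]
tool_rot: [2.68, 1.639, 0.003]
ft_force: [-0.8, 0.9, -0.9]
opening: 62.2
t 6.53 pos [434.3  92.4  -3.8] rot [2.68  1.639 0.003] F [-0.8  0.9 -0.9] T [-0.01  0.04  0.02] op 62.2 q [ 2.060e-01  4.700e-01  2.171e+00  1.000e-03  4.990e-01 -8.920e-01]
[[0.456, 0.89, 0.002], [0.89, -0.456, 0.001], [0.001, 0.001, -1.0]]
```

```bash
python3 -m crank '[[[0,0,0],[0,0,0],0.5],[[0,0,0],[0,0,0],0.5]]'
python3 - <<'E'
from h import *
st()
p=grab("wrist","f_wrist")
E
```

```text
time_s: 6.7
tool_pos: [434.3, 92.4, -3.7]
tool_rot: [2.68, 1.638, 0.003]
ft_force: [0.4, -0.3, -0.7]
opening: 61.5
t 6.7 pos [434.3  92.4  -3.7] rot [2.68  1.638 0.003] F [ 0.4 -0.3 -0.7] T [-0.02 -0.04  0.03] op 61.5 q [ 2.060e-01  4.700e-01  2.171e+00  1.000e-03  4.990e-01 -8.920e-01]
[[0.456, 0.89, 0.002], [0.89, -0.456, 0.001], [0.002, 0.001, -1.0]]
```

View pics/f_wrist.png

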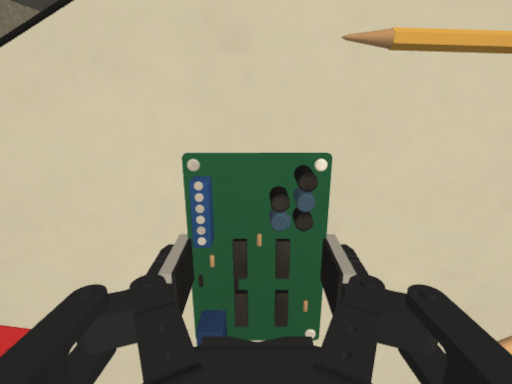

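```bash
python3 -m crank '[[[0,0,8],[0,0,0],0.5],[[0,0,12],[0,0,0],0.5],[[0,0,20],[0,0,0],0.5],[[0,0,20],[0,0,0],0.5],[[0,0,0],[0,0,0],0.5]]'
python3 - <<'E'
from h import *
st()
p=grab("wrist","g_wrist")
P=cloud(p);s=env.sense();T=R.from_rotvec(s["tool_rot"]).as_matrix()
hsv=cv2.cvtColor(p["frame"],cv2.COLOR_RGB2HSV)
m=(hsv[...,0]>40)&(hsv[...,0]<90)&(hsv[...,1]>100)
n,l,ss,c=cv2.connectedComponentsWithStats(m.astype(np.uint8)); k=1+np.argmax(ss[1:,4]);m=l==k
L=((P[m]-s["tool_pos"])@T);print(np.percentile(L,[2,50,98],axis=0).round(1))
z=np.median(L[:,2]);L=L[abs(L[:,2]-z)<8]
c=np.linalg.lstsq(np.c_[L[:,:2],np.ones(len(L))],L[:,2],rcond=None)[0];print(c)
r=cv2.minAreaRect(L[:,:2].astype(np.float32));print(r,cv2.boxPoints(r))
E
```

```text
time_s: 7.17
tool_pos: [432.4, 92.0, 58.6]
tool_rot: [-2.679, -1.638, 0.004]
ft_force: [1.0, -0.3, 0.1]
opening: 61.6
t 7.17 pos [432.4  92.   58.6] rot [-2.679 -1.638  0.004] F [ 1.  -0.3  0.1] T [ 0.02 -0.06 -0.05] op 61.6 q [ 2.060e-01  3.400e-01  2.149e+00  1.000e-03  6.550e-01 -8.920e-01]
[[0.456, 0.89, -0.003], [0.89, -0.456, -0.0], [-0.001, -0.002, -1.0]]
[[-29.9 -49.8 -16.1]
 [  1.5  -8.1 -14.7]
 [ 31.9  44.8 -13.5]]
[-3.50917276e-04 -1.75787638e-03 -1.47242649e+01]
((0.9102363586425781, -0.6731185913085938), (64.70121002197266, 100.30172729492188), 0.06179521232843399) [[-31.494438  49.442825]
 [-31.386261 -50.85884 ]
 [ 33.31491  -50.789062]
 [ 33.206734  49.512604]]
```

View pics/g_wrist.png

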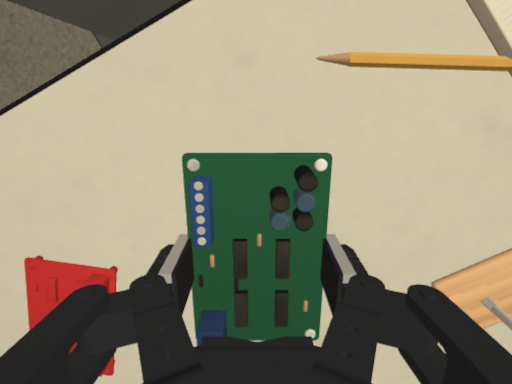

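```bash
python3 -m crank '[[[0,0,35],[0,0,0],0.5],[[0,0,38],[0,0,0],0.5],[[10,-10,35],[0,0,0],0.5],[[20,-18,28],[0,0,0],0.5],[[25,-22,20],[0,0,0],0.5],[[28,-24,15],[0,0,0],0.5],[[28,-24,15],[0,0,0],0.5],[[28,-24,10],[0,0,0],0.5],[[28,-24,10],[0,0,0],0.5],[[28,-24,0],[0,0,0],0.5],[[28,-24,0],[0,0,0],0.5],[[0,0,0],[0,0,0],0.5]]'
python3 - <<'E'
from h import *
st()
E
```

```text
time_s: 8.22
tool_pos: [655.6, -113.7, 265.2]
tool_rot: [-2.673, -1.642, 0.025]
ft_force: [-1.4, 0.4, -1.6]
opening: 62.0
t 8.22 pos [ 655.6 -113.7  265.2] rot [-2.673 -1.642  0.025] F [-1.4  0.4 -1.6] T [0.01 0.07 0.  ] op 62.0 q [-0.17   0.396  1.493 -0.007  1.268 -1.27 ]
[[0.452, 0.892, -0.016], [0.892, -0.452, -0.004], [-0.011, -0.012, -1.0]]
```

```bash
python3 -m crank '[[[10,0,0],[0,0,0],0.5],[[0,0,0],[0,0,0],0.5],[[0,0,0],[0,0,0],0.5]]'
python3 - <<'E'
from h import *
st()
p=grab("wrist","i_wrist");pl(p,"rest_face",1);pl(p,"board_rest",1)
P=cloud(p)
m=(P[...,0]>540)&(P[...,0]<700)&(P[...,1]>-340)&(P[...,1]<-190)&(P[...,2]>4)
m&=(P[...,2]>20)&(P[...,2]<66)
A=P[m]
for i in range(5):
    c=np.linalg.lstsq(np.c_[A[:,:2],np.ones(len(A))],A[:,2],rcond=None)[0]
    e=A[:,2]-np.c_[A[:,:2],np.ones(len(A))]@c; A=A[abs(e)<max(2,e.std()*1.5)]
print(c,len(A),np.degrees(np.arctan(np.hypot(*c[:2]))),np.degrees(np.arctan2(c[1],c[0])))
E
```

```text
time_s: 8.47
tool_pos: [666.1, -116.2, 260.1]
tool_rot: [-2.672, -1.636, 0.031]
ft_force: [-0.5, -0.0, -1.7]
opening: 61.8
t 8.47 pos [ 666.1 -116.2  260.1] rot [-2.672 -1.636  0.031] F [-0.5 -0.  -1.7] T [ 0.01 -0.04  0.04] op 61.8 q [-0.171  0.42   1.468 -0.007  1.274 -1.268]
[[0.455, 0.89, -0.021], [0.89, -0.455, -0.003], [-0.013, -0.018, -1.0]]
rest_face 0.55 [ 611.8 -267.5   37.9]
board_rest 0.96 [ 612.5 -268.2   -1.1]
[ 4.93439860e-01 -3.00191575e-01 -3.40899934e+02] 3628 30.009841984620845 -31.314870475727705
```

View pics/i_wrist.png

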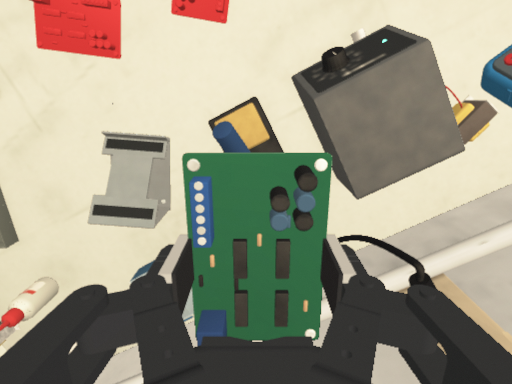

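Run:
```python
from h import *
p=dict(np.load("pics/i_wrist.npz"));P=cloud(p)
c=np.array([.49344,-.30019,-340.900])
az=np.arctan2(c[1],c[0]);u=np.array([np.cos(az),np.sin(az)])
fx=np.r_[u*np.cos(np.pi/6),.5];fy=np.array([-u[1],u[0],0]);fz=np.cross(fx,fy)
o=np.array([612,-268,0.]);o[2]=c@[o[0],o[1],1]
print("o",o,fx,fy,fz)
m=(P[...,0]>530)&(P[...,0]<710)&(P[...,1]>-360)&(P[...,1]<-170)&(P[...,2]>6)
L=(P-o)@np.c_[fx,fy,fz]
mm=m&(abs(L[...,2])<2.5)
Q=L[mm]
def ed(v): h,e=np.histogram(v,np.arange(-80,80,2)); return [(int(e[i]),int(h[i])) for i in range(len(h)) if h[i]]
print("x",ed(Q[:,0]));print("y all",ed(Q[:,1]))
for lo,hi in [(-60,-30),(-20,20),(32,48),(52,70)]:
    q=Q[(Q[:,0]>lo)&(Q[:,0]<hi)];print(lo,hi,np.percentile(q[:,1],[0.5,1,50,99,99.5]).round(1))
mm=m&(L[...,2]>4)&(L[...,2]<14)&(L[...,0]<-30)
print("lip",len(L[mm]),np.percentile(L[mm],[5,50,95],axis=0).round(1))
# world outline
Z=P[m];ct=cv2.minAreaRect(Z[:,:2].astype(np.float32))
s=np.zeros(m.shape,np.uint8)
img=p["frame"][:,:,::-1].copy()
for (x,y,z) in [(-50,40,0),(-50,-40,0),(62,40,0),(62,-40,0),(0,0,0),(-26,25,0),(26,25,0),(-50,0,10)]:
    a=proj(p,o+x*fx+y*fy+z*fz);cv2.circle(img,(int(round(a[0])),int(round(a[1]))),1,(0,0,255),-1)
cv2.imwrite("pics/i_z.png",cv2.resize(img[120:240,75:195],None,fx=5,fy=5,interpolation=cv2.INTER_CUBIC))
```

```text
o [ 612.     -268.       41.5362] [ 0.73986736 -0.45010697  0.5       ] [0.51973876 0.85432524 0.        ] [-0.42716262  0.25986938  0.8660254 ]
x [(-54, 1), (-52, 107), (-50, 79), (-48, 98), (-46, 94), (-44, 94), (-42, 100), (-40, 84), (-38, 93), (-36, 100), (-34, 96), (-32, 101), (-30, 90), (-28, 85), (-26, 64), (-24, 56), (-22, 66), (-20, 57), (-18, 64), (-16, 65), (-14, 61), (-12, 61), (-10, 65), (-8, 68), (-6, 62), (-4, 63), (-2, 61), (0, 68), (2, 62), (4, 67), (6, 67), (8, 65), (10, 67), (12, 65), (14, 67), (16, 67), (18, 69), (20, 67), (22, 71), (24, 90), (26, 104), (28, 105), (30, 107), (32, 108), (34, 109), (36, 108), (38, 109), (40, 111), (42, 106), (44, 112), (46, 114), (48, 108), (50, 110), (52, 114), (54, 110), (56, 116), (58, 116), (60, 47)]
y all [(-42, 15), (-40, 75), (-38, 80), (-36, 81), (-34, 80), (-32, 76), (-30, 85), (-28, 77), (-26, 141), (-24, 144), (-22, 145), (-20, 146), (-18, 140), (-16, 149), (-14, 148), (-12, 134), (-10, 150), (-8, 146), (-6, 138), (-4, 151), (-2, 146), (0, 142), (2, 145), (4, 146), (6, 145), (8, 143), (10, 151), (12, 142), (14, 146), (16, 140), (18, 158), (20, 138), (22, 152), (24, 101), (26, 79), (28, 79), (30, 82), (32, 84), (34, 80), (36, 81), (38, 60)]
-60 -30 [-39.7 -39.4  -0.   38.5  39. ]
-20 20 [-25.7 -25.3  -0.4  24.1  24.2]
32 48 [-40.3 -39.7  -0.5  38.7  38.9]
52 70 [-40.  -39.4  -0.6  38.7  39.1]
lip 234 [[-53.6 -36.2   4.5]
 [-51.8  -0.    8.8]
 [-50.8  35.8  10.6]]
```

View pics/i_z.png

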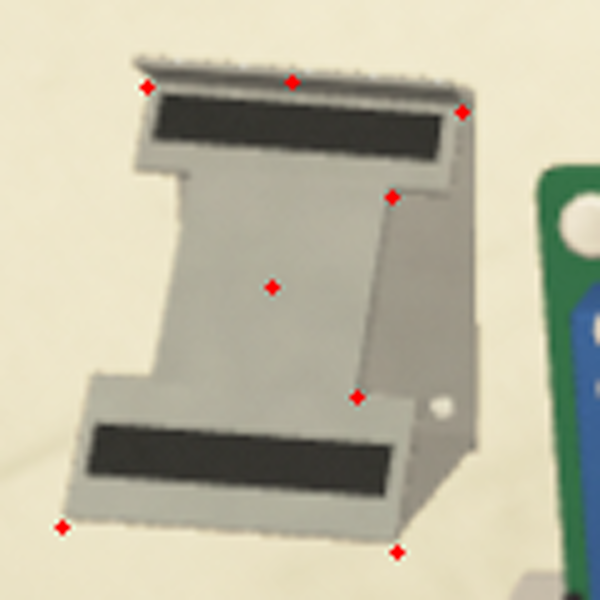

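```bash
cat >> h.py <<'E'
az=np.radians(-31.3)
_u=np.array([np.cos(az),np.sin(az)])
FX=np.r_[_u*np.cos(np.pi/6),.5];FY=np.array([-_u[1],_u[0],0]);FZ=np.cross(FX,FY)
O=np.array([610.7,-268.2,40.9])
F=np.c_[FX,FY,FZ]
RT=np.c_[FY,FX,-FZ]
def togo(RT,pos):
    s=st();d=R.from_matrix(RT)*R.from_rotvec(s["tool_rot"]).inv()
    print("shift",(np.asarray(pos)-s["tool_pos"]).round(1),"turn",d.as_rotvec().round(3),"deg",np.degrees(d.magnitude()).round(1))
E
python3 - <<'E'
from h import *
togo(RT,O+5.7*FX+125*FZ)
E
```

```text
t 8.62 pos [ 665.8 -115.6  261. ] rot [-2.672 -1.637  0.03 ] F [-0.2 -0.1 -0.4] T [ 0.08 -0.03 -0.01] op 61.7 q [-0.171  0.419  1.469 -0.007  1.274 -1.268]
[[0.454, 0.891, -0.021], [0.891, -0.454, -0.003], [-0.012, -0.017, -1.0]]
shift [-104.3 -122.7 -109. ] turn [-0.253 -0.478 -0.07 ] deg 31.2
```

```bash
python3 -m crank '[[[-15,-22,-5],[-0.04,-0.075,-0.012],0.5],[[-15,-22,-15],[-0.04,-0.075,-0.012],0.5],[[-15,-20,-20],[-0.04,-0.075,-0.012],0.5],[[-15,-20,-22],[-0.04,-0.075,-0.012],0.5],[[-15,-18,-22],[-0.04,-0.075,-0.012],0.5],[[-15,-10,-15],[-0.03,-0.06,-0.006],0.5],[[0,0,0],[0,0,0],0.5],[[0,0,0],[0,0,0],0.5]]'
python3 - <<'E'
from h import *
togo(RT,O+5.7*FX+125*FZ)
E
```

```text
time_s: 9.28
tool_pos: [567.7, -223.8, 161.2]
tool_rot: [2.337, 1.33, 0.343]
ft_force: [1.4, -0.9, -0.3]
opening: 61.4
t 9.28 pos [ 567.7 -223.8  161.2] rot [2.337 1.33  0.343] F [ 1.4 -0.9 -0.3] T [ 0.14  0.19 -0.04] op 61.4 q [-0.323  0.235  2.1   -0.307  0.33  -1.091]
[[0.51, 0.755, 0.413], [0.86, -0.449, -0.242], [0.003, 0.479, -0.878]]
shift [ -6.2 -14.5  -9.2] turn [-0.015 -0.019 -0.011] deg 1.6
```

```bash
python3 -m crank '[[[-2,-14,-15],[-0.015,-0.019,-0.011],0.5],[[8,-8,-20],[0,0,0],0.5],[[8,-6,-18],[0,0,0],0.5],[[6,-3,-12],[0,0,0],0.5],[[0,0,0],[0,0,0],0.5],[[0,0,0],[0,0,0],0.5]]'
python3 - <<'E'
from h import *
togo(RT,O+5.7*FX+15*FZ)
p=grab("side","j_side")
cv2.imwrite("pics/j_z.png",cv2.resize(p["frame"][200:300,230:380,::-1],None,fx=5,fy=5,interpolation=cv2.INTER_CUBIC))
E
```

```text
time_s: 9.78
tool_pos: [593.7, -255.7, 100.8]
tool_rot: [2.314, 1.304, 0.354]
ft_force: [-0.2, -0.3, -0.9]
opening: 61.8
t 9.78 pos [ 593.7 -255.7  100.8] rot [2.314 1.304 0.354] F [-0.2 -0.3 -0.9] T [ 0.12  0.18 -0.  ] op 61.8 q [-0.359  0.387  2.085 -0.574  0.173 -0.843]
[[0.518, 0.737, 0.433], [0.855, -0.447, -0.263], [-0.0, 0.507, -0.862]]
shift [ 14.8 -11.1 -44.1] turn [ 0.004  0.006 -0.001] deg 0.4
```

View pics/j_z.png

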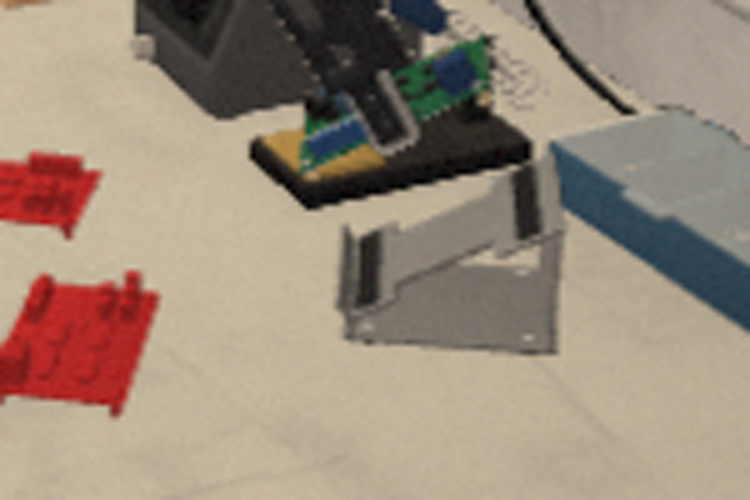

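```bash
python3 -m crank '[[[6,-5,-16],[0,0,0],0.5],[[6,-4,-16],[0,0,0],0.5],[[3,-2,-10],[0,0,0],0.5],[[0,0,0],[0,0,0],0.5],[[0,0,0],[0,0,0],0.5]]'
python3 - <<'E'
from h import *
togo(RT,O+5.7*FX+0*FZ)
E
```

```text
time_s: 10.25
tool_pos: [613.6, -267.3, 66.3]
tool_rot: [2.305, 1.3, 0.361]
ft_force: [-0.3, -0.2, -0.1]
opening: 61.6
t 10.25 pos [ 613.6 -267.3   66.3] rot [2.305 1.3   0.361] F [-0.3 -0.2 -0.1] T [0.15 0.31 0.03] op 61.6 q [-0.366  0.476  2.058 -0.903  0.117 -0.519]
[[0.518, 0.733, 0.442], [0.856, -0.443, -0.267], [-0.0, 0.516, -0.856]]
shift [  1.3  -3.4 -22.5] turn [ 0.01   0.016 -0.002] deg 1.1
```

```bash
python3 -m crank '[[[-1,-2,-12],[0.01,0.016,0],0.5],[[0,-1,-10],[0,0,0],0.5],[[0,0,0],[0,0,0],0.5],[[0,0,0],[0,0,0],0.5]]'
python3 - <<'E'
from h import *
togo(RT,O+.7*FX-4.4*FZ)
print(F.T@(env.sense()["tool_pos"]-O))
E
```

```text
time_s: 10.58
tool_pos: [614.6, -270.4, 50.1]
tool_rot: [2.316, 1.306, 0.354]
ft_force: [-0.2, -0.6, -0.9]
opening: 61.6
t 10.58 pos [ 614.6 -270.4   50.1] rot [2.316 1.306 0.354] F [-0.2 -0.6 -0.9] T [ 0.21  0.25 -0.02] op 61.6 q [-0.373  0.508  2.049 -0.948  0.105 -0.477]
[[0.517, 0.739, 0.432], [0.856, -0.447, -0.261], [0.0, 0.505, -0.863]]
shift [ -1.5   0.8 -12.6] turn [ 0.003  0.005 -0.003] deg 0.4
[8.45084619 0.10894895 5.72306483]
```

```bash
python3 -m crank '[[[0,0,-5],[0,0,0],0.5],[[0,0,-4],[0,0,0],0.5],[[0,0,0],[0,0,0],0.5],[[0,0,0],[0,0,0],0.5]]'
python3 - <<'E'
from h import *
togo(RT,O+.7*FX-4.4*FZ)
print(F.T@(env.sense()["tool_pos"]-O))
p=grab("side","k_side")
cv2.imwrite("pics/k_z.png",cv2.resize(p["frame"][200:300,250:370,::-1],None,fx=6,fy=6,interpolation=cv2.INTER_CUBIC))
E
```

```text
time_s: 10.92
tool_pos: [616.2, -270.8, 46.5]
tool_rot: [2.31, 1.304, 0.358]
ft_force: [-0.3, 0.2, -0.9]
opening: 61.9
t 10.92 pos [ 616.2 -270.8   46.5] rot [2.31  1.304 0.358] F [-0.3  0.2 -0.9] T [ 0.13  0.28 -0.04] op 61.9 q [-0.372  0.517  2.05  -1.091  0.098 -0.334]
[[0.517, 0.736, 0.437], [0.856, -0.445, -0.264], [0.0, 0.51, -0.86]]
shift [-3.1  1.1 -9.1] turn [ 0.006  0.01  -0.003] deg 0.7
[8.04168752 0.65715008 1.84893571]
```

View pics/k_z.png

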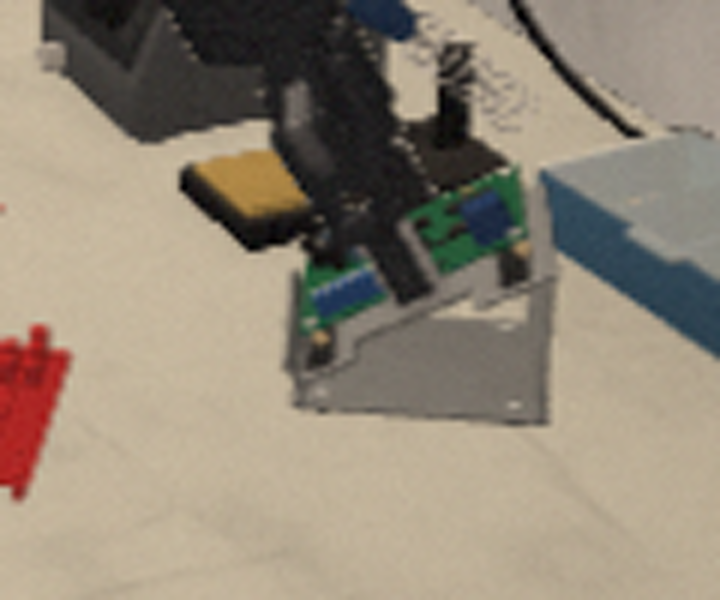

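```bash
python3 -m crank '[[[-3,1,-6],[0.008,0.013,0],0.5],[[0,0,0],[0,0,0],0.5],[[0,0,0],[0,0,0],0.5]]'
python3 - <<'E'
from h import *
togo(RT,O+.7*FX-4.4*FZ)
print(F.T@(env.sense()["tool_pos"]-O), F.T@env.sense()["ft_force"])
E
```

```text
time_s: 11.22
tool_pos: [614.1, -270.0, 42.9]
tool_rot: [2.321, 1.309, 0.351]
ft_force: [-0.2, 1.0, -0.9]
opening: 61.6
t 11.22 pos [ 614.1 -270.    42.9] rot [2.321 1.309 0.351] F [-0.2  1.  -0.9] T [0.09 0.24 0.04] op 61.6 q [-0.374  0.521  2.048 -0.981  0.101 -0.445]
[[0.517, 0.741, 0.428], [0.856, -0.448, -0.258], [0.001, 0.499, -0.866]]
shift [-1.   0.3 -5.5] turn [-0.001 -0.    -0.003] deg 0.2
[ 4.33418675  0.22975932 -0.14036631] [-1.0414489   0.72402363 -0.44204942]
```

```bash
python3 -m crank '[[[-1,0.5,-5],[0,0,0],0.5],[[0,0,0],[0,0,0],0.5],[[0,0,0],[0,0,0],0.5]]'
python3 - <<'E'
from h import *
togo(RT,O+.7*FX-4.4*FZ)
print(F.T@(env.sense()["tool_pos"]-O), F.T@env.sense()["ft_force"])
E
```

```text
time_s: 11.47
tool_pos: [614.4, -269.9, 40.1]
tool_rot: [2.318, 1.307, 0.354]
ft_force: [-0.6, -0.1, -0.6]
opening: 61.9
t 11.47 pos [ 614.4 -269.9   40.1] rot [2.318 1.307 0.354] F [-0.6 -0.1 -0.6] T [ 0.15  0.26 -0.01] op 61.9 q [-0.373  0.527  2.05  -1.088  0.095 -0.337]
[[0.517, 0.739, 0.431], [0.856, -0.448, -0.259], [0.001, 0.503, -0.864]]
shift [-1.3  0.3 -2.7] turn [ 0.     0.003 -0.003] deg 0.2
[ 3.1297423   0.46526303 -2.73797036] [-0.72409689 -0.43222692 -0.27419531]
```

```bash
python3 -m crank '[[[-4,2,-3],[0.006,0.01,0],0.5],[[0,0,0],[0,0,0],0.5],[[0,0,0],[0,0,0],0.5]]'
python3 - <<'E'
from h import *
togo(RT,O+.7*FX-4.4*FZ)
print(F.T@(env.sense()["tool_pos"]-O), F.T@env.sense()["ft_force"])
p=grab("side","l_side")
cv2.imwrite("pics/l_z.png",cv2.resize(p["frame"][220:290,290:360,::-1],None,fx=8,fy=8,interpolation=cv2.INTER_CUBIC))
E
```

```text
time_s: 11.72
tool_pos: [613.4, -269.0, 39.9]
tool_rot: [2.324, 1.31, 0.352]
ft_force: [0.1, 0.1, -0.9]
opening: 61.6
t 11.72 pos [ 613.4 -269.    39.9] rot [2.324 1.31  0.352] F [ 0.1  0.1 -0.9] T [ 0.15  0.22 -0.  ] op 61.6 q [-0.374  0.525  2.049 -0.999  0.097 -0.426]
[[0.517, 0.742, 0.427], [0.856, -0.45, -0.255], [0.003, 0.497, -0.868]]
shift [-0.3 -0.6 -2.5] turn [-0.004 -0.001 -0.003] deg 0.3
[ 1.89453017  0.69839069 -2.21089997] [-0.3901962   0.16366449 -0.80566846]
```

View pics/l_z.png

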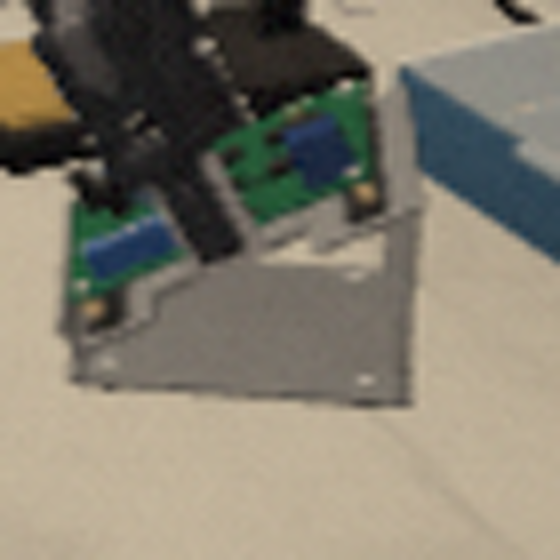

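```bash
python3 -m crank '[[[-1.5,1,-4],[-0.003,0,0],0.5],[[0,0,0],[0,0,0],0.5],[[0,0,0],[0,0,0],0.5]]'
python3 - <<'E'
from h import *
togo(RT,O+.7*FX-4.4*FZ)
print(F.T@(env.sense()["tool_pos"]-O), F.T@env.sense()["ft_force"])
E
```

```text
time_s: 12.02
tool_pos: [612.9, -268.8, 38.5]
tool_rot: [2.318, 1.308, 0.352]
ft_force: [0.5, -0.9, -0.3]
opening: 61.8
t 12.02 pos [ 612.9 -268.8   38.5] rot [2.318 1.308 0.352] F [ 0.5 -0.9 -0.3] T [0.11 0.25 0.06] op 61.8 q [-0.371  0.528  2.054 -1.139  0.095 -0.284]
[[0.517, 0.74, 0.43], [0.856, -0.447, -0.26], [-0.0, 0.502, -0.865]]
shift [ 0.2 -0.9 -1.1] turn [ 0.002  0.002 -0.003] deg 0.2
[ 0.72743332  0.69090621 -3.15681693] [ 0.63853859 -0.49544041 -0.70795018]
```

```bash
python3 -m crank '[[[-1.5,1,-3],[0.005,0.008,0],0.5],[[0,0,0],[0,0,0],0.5]]'
python3 - <<'E'
from h import *
togo(RT,O+.7*FX-4.4*FZ)
print(F.T@(env.sense()["tool_pos"]-O), F.T@env.sense()["ft_force"])
E
python3 -m crank '[[[-1.5,1,-3],[0,0,0],0.5],[[0,0,0],[0,0,0],0.5]]'
python3 - <<'E'
from h import *
togo(RT,O+.7*FX-4.4*FZ)
print(F.T@(env.sense()["tool_pos"]-O), F.T@env.sense()["ft_force"])
E
```

```text
time_s: 12.18
tool_pos: [613.1, -268.8, 38.3]
tool_rot: [2.322, 1.309, 0.35]
ft_force: [-0.8, -0.8, -0.1]
opening: 61.8
t 12.18 pos [ 613.1 -268.8   38.3] rot [2.322 1.309 0.35 ] F [-0.8 -0.8 -0.1] T [ 0.14  0.24 -0.02] op 61.8 q [-0.372  0.528  2.05  -1.059  0.098 -0.365]
[[0.517, 0.742, 0.426], [0.856, -0.449, -0.258], [0.0, 0.498, -0.867]]
shift [ 0.  -0.8 -0.9] turn [-0.001 -0.002 -0.002] deg 0.2
[ 0.75396736  0.67242752 -3.38828118] [-0.28024333 -1.0682705   0.04127597]
time_s: 12.35
tool_pos: [613.5, -269.1, 38.7]
tool_rot: [2.318, 1.306, 0.353]
ft_force: [-0.7, 0.5, -0.5]
opening: 61.6
t 12.35 pos [ 613.5 -269.1   38.7] rot [2.318 1.306 0.353] F [-0.7  0.5 -0.5] T [ 0.1   0.22 -0.01] op 61.6 q [-0.371  0.528  2.053 -1.141  0.095 -0.281]
[[0.518, 0.739, 0.431], [0.855, -0.448, -0.26], [0.001, 0.503, -0.864]]
shift [-0.4 -0.6 -1.3] turn [ 0.001  0.003 -0.001] deg 0.2
[ 1.39958459  0.68902312 -3.33048475] [-0.97909981  0.0308214  -0.0260237 ]
```

```bash
python3 -m crank '[[[-2,1,-4],[0.006,0.01,0],0.5],[[-1,0.5,-3],[0,0,0],0.5]]'
python3 - <<'E'
from h import *
togo(RT,O+.7*FX-4.4*FZ)
print(F.T@(env.sense()["tool_pos"]-O), F.T@env.sense()["ft_force"])
p=grab("side","m_side")
cv2.imwrite("pics/m_z.png",cv2.resize(p["frame"][220:290,290:360,::-1],None,fx=8,fy=8,interpolation=cv2.INTER_CUBIC))
E
```

```text
time_s: 12.52
tool_pos: [613.9, -269.3, 37.9]
tool_rot: [2.321, 1.306, 0.353]
ft_force: [-21.2, 10.7, 41.7]
opening: 61.8
t 12.52 pos [ 613.9 -269.3   37.9] rot [2.321 1.306 0.353] F [-21.2  10.7  41.7] T [-0.23  0.47 -0.17] op 61.8 q [-0.372  0.53   2.051 -1.115  0.094 -0.307]
[[0.518, 0.739, 0.429], [0.855, -0.449, -0.259], [0.002, 0.501, -0.865]]
shift [-0.8 -0.4 -0.4] turn [-0.001  0.002 -0.001] deg 0.2
[ 1.33101969  0.77273574 -4.28903603] [ 0.39865877 -1.89592372 47.93415213]
```

View pics/m_z.png

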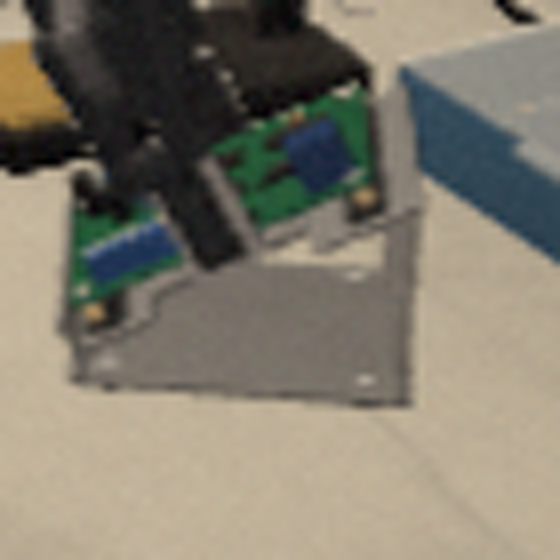

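```bash
python3 -m crank '[[[0,0,0.5],[0,0,0],0.5],[[-3,1.8,-1.5],[0,0,0],0.5],[[0,0,0],[0,0,0],0.5]]'
python3 - <<'E'
from h import *
togo(RT,O+.7*FX-4.4*FZ)
print(F.T@(env.sense()["tool_pos"]-O), F.T@env.sense()["ft_force"])
E
```

```text
time_s: 12.82
tool_pos: [612.4, -268.0, 40.2]
tool_rot: [2.316, 1.302, 0.358]
ft_force: [-0.6, -0.2, -1.3]
opening: 61.6
t 12.82 pos [ 612.4 -268.    40.2] rot [2.316 1.302 0.358] F [-0.6 -0.2 -1.3] T [0.16 0.3  0.01] op 61.6 q [-0.371  0.524  2.059 -1.196  0.092 -0.224]
[[0.519, 0.736, 0.434], [0.855, -0.449, -0.261], [0.003, 0.507, -0.862]]
shift [ 0.7 -1.6 -2.8] turn [ 0.001  0.008 -0.001] deg 0.5
[ 0.85330043  1.00806592 -1.25824929] [-1.0112984  -0.50758075 -0.88664527]
```

```bash
python3 -m crank '[[[-3,1.5,-3],[0.008,0.014,0],0.5],[[-2,1,-2],[0,0,0],0.5],[[0,0,0],[0,0,0],0.5]]'
python3 - <<'E'
from h import *
togo(RT,O+.7*FX-4.4*FZ)
print(F.T@(env.sense()["tool_pos"]-O), F.T@env.sense()["ft_force"])
E
```

```text
time_s: 13.07
tool_pos: [611.8, -267.2, 38.8]
tool_rot: [2.324, 1.308, 0.355]
ft_force: [-1.1, 0.4, -0.4]
opening: 61.7
t 13.07 pos [ 611.8 -267.2   38.8] rot [2.324 1.308 0.355] F [-1.1  0.4 -0.4] T [ 0.2   0.39 -0.03] op 61.7 q [-0.372  0.525  2.055 -1.065  0.094 -0.355]
[[0.518, 0.74, 0.428], [0.855, -0.451, -0.255], [0.004, 0.498, -0.867]]
shift [ 1.3 -2.5 -1.3] turn [-0.005  0.001 -0.002] deg 0.3
[-0.75296874  1.44421973 -2.04576371] [-1.17481988 -0.20984048  0.19346187]
```

```bash
python3 -m crank '[[[3,-2.5,2],[-0.003,0,0],0.5],[[0,0,0],[0,0,0],0.5]]'
python3 - <<'E'
from h import *
togo(RT,O+2*FX-4*FZ)
print(F.T@(env.sense()["tool_pos"]-O), F.T@env.sense()["ft_force"])
E
```

```text
time_s: 13.23
tool_pos: [614.3, -269.5, 40.3]
tool_rot: [2.323, 1.308, 0.351]
ft_force: [0.6, 0.2, -0.2]
opening: 61.9
t 13.23 pos [ 614.3 -269.5   40.3] rot [2.323 1.308 0.351] F [ 0.6  0.2 -0.2] T [ 0.13  0.23 -0.  ] op 61.9 q [-0.373  0.526  2.047 -1.012  0.099 -0.411]
[[0.518, 0.741, 0.427], [0.855, -0.45, -0.257], [0.002, 0.499, -0.867]]
shift [-0.4 -0.6 -1.8] turn [-0.002 -0.001 -0.001] deg 0.2
[ 2.96951427  0.76567749 -2.44158275] [ 0.21584722  0.46823026 -0.39808848]
```

```bash
python3 -m crank '[[[0.5,-0.5,-3],[0,0,0],0.5],[[0,0,-0.5],[0,0,0],0.5]]'
python3 - <<'E'
from h import *
togo(RT,O+2*FX-4*FZ)
print(F.T@(env.sense()["tool_pos"]-O), F.T@env.sense()["ft_force"])
E
```

```text
time_s: 13.4
tool_pos: [614.5, -269.7, 38.8]
tool_rot: [2.321, 1.306, 0.353]
ft_force: [-8.7, 4.9, 15.7]
opening: 61.7
t 13.4 pos [ 614.5 -269.7   38.8] rot [2.321 1.306 0.353] F [-8.7  4.9 15.7] T [-0.01  0.36 -0.02] op 61.7 q [-0.373  0.529  2.049 -1.07   0.096 -0.352]
[[0.518, 0.74, 0.429], [0.855, -0.45, -0.258], [0.002, 0.5, -0.866]]
shift [-0.7 -0.4 -0.4] turn [-0.001  0.001 -0.001] deg 0.1
[ 2.47889597  0.69812482 -3.85495626] [-0.80074045 -0.29214355 18.6047712 ]
```

```bash
python3 -m crank '[[[-3,1.8,-2.3],[0.002,0.004,0],0.5]]'
python3 - <<'E'
from h import *
st();print(F.T@(env.sense()["tool_pos"]-O), F.T@env.sense()["ft_force"])
E
python3 -m crank '[[[-1,0.6,-0.8],[0.002,0.004,0],0.5]]'
python3 - <<'E'
from h import *
st();print(F.T@(env.sense()["tool_pos"]-O), F.T@env.sense()["ft_force"])
E
```

```text
time_s: 13.48
tool_pos: [612.8, -268.3, 38.1]
tool_rot: [2.323, 1.308, 0.352]
ft_force: [14.1, -13.7, 9.7]
opening: 61.5
t 13.48 pos [ 612.8 -268.3   38.1] rot [2.323 1.308 0.352] F [ 14.1 -13.7   9.7] T [-2.26 -2.8  -0.31] op 61.5 q [-0.372  0.528  2.052 -1.084  0.095 -0.338]
[[0.518, 0.741, 0.428], [0.855, -0.45, -0.257], [0.002, 0.499, -0.867]]
[ 0.16141108  1.02040804 -3.34385626] [21.46575146 -4.38536411 -1.20118132]
time_s: 13.57
tool_pos: [612.8, -268.2, 38.5]
tool_rot: [2.324, 1.309, 0.351]
ft_force: [3.0, -4.8, 0.8]
opening: 62.0
t 13.57 pos [ 612.8 -268.2   38.5] rot [2.324 1.309 0.351] F [ 3.  -4.8  0.8] T [-0.62 -0.27 -0.19] op 62.0 q [-0.372  0.527  2.051 -1.043  0.097 -0.379]
[[0.518, 0.741, 0.426], [0.855, -0.45, -0.256], [0.002, 0.497, -0.868]]
[ 0.36149651  1.06605144 -3.02828631] [ 4.79532525 -2.57402116 -1.83388833]
```

```bash
python3 -m crank '[[[-0.3,0.2,-2.8],[0,0,0],0.5],[[-0.3,0.2,-0.8],[0,0,0],0.5]]'
python3 - <<'E'
from h import *
st();print(F.T@(env.sense()["tool_pos"]-O), F.T@env.sense()["ft_force"])
E
```

```text
time_s: 13.73
tool_pos: [613.2, -268.5, 37.9]
tool_rot: [2.321, 1.306, 0.354]
ft_force: [-5.9, 3.3, 10.3]
opening: 61.7
t 13.73 pos [ 613.2 -268.5   37.9] rot [2.321 1.306 0.354] F [-5.9  3.3 10.3] T [ 0.02  0.44 -0.09] op 61.7 q [-0.372  0.529  2.053 -1.122  0.094 -0.299]
[[0.519, 0.739, 0.43], [0.855, -0.45, -0.258], [0.002, 0.501, -0.865]]
[ 0.51874238  1.06886685 -3.72372866] [-0.7493947  -0.224487   12.33672113]
```

```bash
python3 -m crank '[[[0,0,0],[0,0,0],1],[[0,0,0],[0,0,0],1],[[0,0,0],[0,0,0],1],[[0,0,0],[0,0,0],1],[[0,0,0],[0,0,0],1]]'
python3 - <<'E'
from h import *
st();print(F.T@(env.sense()["tool_pos"]-O), F.T@env.sense()["ft_force"])
p=grab("side","n_side")
cv2.imwrite("pics/n_z.png",cv2.resize(p["frame"][220:290,290:360,::-1],None,fx=8,fy=8,interpolation=cv2.INTER_CUBIC))
p=grab("wrist","n_wrist")
E
```

```text
time_s: 14.15
tool_pos: [612.2, -267.8, 37.5]
tool_rot: [2.322, 1.307, 0.353]
ft_force: [0.3, 0.0, -0.3]
opening: 85.1
t 14.15 pos [ 612.2 -267.8   37.5] rot [2.322 1.307 0.353] F [ 0.3  0.  -0.3] T [ 0.13  0.22 -0.04] op 85.1 q [-0.371  0.529  2.055 -1.124  0.094 -0.297]
[[0.518, 0.74, 0.429], [0.855, -0.45, -0.257], [0.002, 0.5, -0.866]]
[-0.7611372   1.11508031 -3.5388991 ] [ 0.10542996  0.17429268 -0.35048194]
```

View pics/n_z.png

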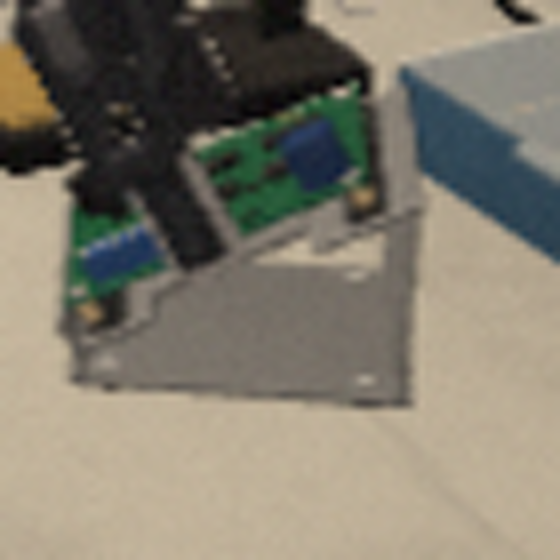

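View pics/n_wrist.png

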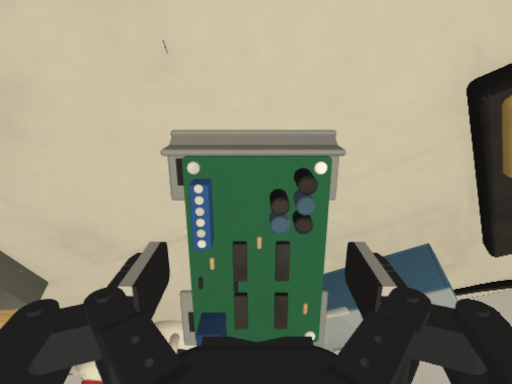

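```bash
python3 -m crank '[[[-4,2.5,9],[0,0,0],1],[[-9,5,17],[0,0,0],1],[[-14,9,29],[0,0,0],1],[[-14,9,29],[0,0,0],1],[[-14,9,29],[0,0,0],1],[[-14,9,29],[0,0,0],1],[[0,0,0],[0,0,0],1],[[0,0,0],[0,0,0],1]]'
python3 - <<'E'
from h import *
st();print(F.T@(env.sense()["tool_pos"]-O))
p=grab("wrist","o_wrist");s=env.sense();pl(p,"terminals",1);pl(p,"board",1);print(O+F@[-26,-24,19.5])
P=cloud(p);L=(P-O)@F
hsv=cv2.cvtColor(p["frame"],cv2.COLOR_RGB2HSV)
m=(hsv[...,0]>40)&(hsv[...,0]<90)&(hsv[...,1]>100)
n,l,ss,c=cv2.connectedComponentsWithStats(m.astype(np.uint8)); k=1+np.argmax(ss[1:,4]);m=l==k
A=L[m];A=A[abs(A[:,2]-np.median(A[:,2]))<3];print(np.median(A[:,2]));c=np.linalg.lstsq(np.c_[A[:,:2],np.ones(len(A))],A[:,2],rcond=None)[0];print(c)
r=cv2.minAreaRect(A[:,:2].astype(np.float32));print(r);print(cv2.boxPoints(r))
b=(hsv[...,0]>100)&(hsv[...,0]<125)&(hsv[...,1]>100)&(L[...,2]>14)&(L[...,2]<25)&(abs(L[...,0])<50)&(abs(L[...,1])<40)&(L[...,0]<-5)
B=L[b];print(len(B),np.percentile(B,[5,50,95],axis=0).round(1))
cv2.imwrite("pics/o_z.png",cv2.resize(p["frame"][60:300,130:380,::-1],None,fx=2.4,fy=2.4,interpolation=cv2.INTER_CUBIC))
E
```

```text
time_s: 14.92
tool_pos: [541.4, -222.5, 176.8]
tool_rot: [2.327, 1.311, 0.353]
ft_force: [-0.1, -0.5, -0.6]
opening: 85.5
t 14.92 pos [ 541.4 -222.5  176.8] rot [2.327 1.311 0.353] F [-0.1 -0.5 -0.6] T [0.11 0.21 0.08] op 85.5 q [-0.335  0.17   2.15  -0.311  0.328 -1.092]
[[0.517, 0.743, 0.426], [0.856, -0.451, -0.252], [0.005, 0.495, -0.869]]
[ -3.85926237   3.01302423 159.20967412]
terminals 0.79 [ 575.4 -267.2   42.8]
board 0.62 [ 613.1 -263.3   42.1]
[ 570.66100833 -271.94386512   44.78749537]
10.202948245120139
[1.30344085e-03 1.14578928e-03 1.02146937e+01]
((-1.0649604797363281, 1.6317672729492188), (98.16255950927734, 64.52542877197266), 0.06502893567085266)
[[-50.182827  33.838753]
 [-50.109592 -30.68663 ]
 [ 48.052906 -30.575218]
 [ 47.97967   33.950165]]
134 [[-39.1 -25.7  18.9]
 [-26.9 -20.9  20.1]
 [-12.3 -18.5  21.3]]
```

View pics/o_z.png

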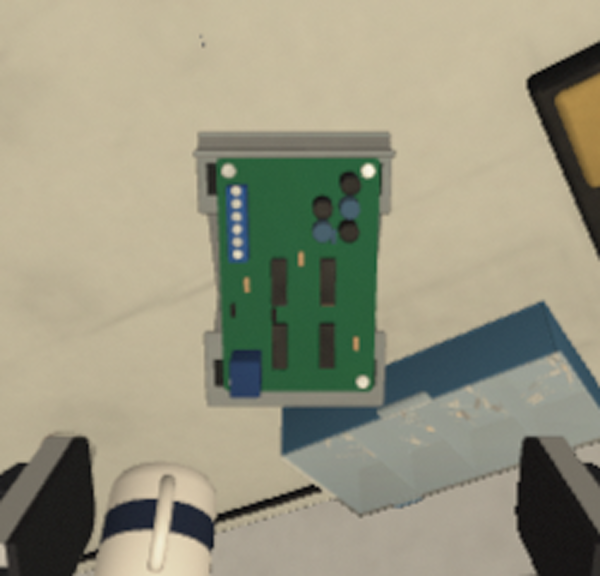

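Run:
```python
from h import *
D=np.array([[1,0,0],[0,-1,0],[0,0,-1.]]);togo(D,[560,200,270])
s=env.sense();d=(R.from_matrix(D)*R.from_rotvec(s["tool_rot"]).inv()).as_rotvec();print(d/10)
```

```text
t 15.07 pos [ 541.4 -222.8  174.8] rot [2.329 1.313 0.35 ] F [-0.9  0.3 -0.8] T [0.09 0.2  0.02] op 85.6 q [-0.335  0.174  2.149 -0.312  0.327 -1.091]
[[0.517, 0.744, 0.423], [0.856, -0.451, -0.252], [0.004, 0.492, -0.87]]
shift [ 18.6 422.8  95.2] turn [ 0.467  0.268 -1.003] deg 65.2
[ 0.04665659  0.02676029 -0.10029631]
```

```bash
python3 -m crank '[[[-5,18,32],[0.047,0.027,-0.1],1],[[-5,26,28],[0.047,0.027,-0.1],1],[[0,34,18],[0.047,0.027,-0.1],1],[[3,38,8],[0.047,0.027,-0.1],1],[[3,38,4],[0.047,0.027,-0.1],1],[[3,38,0],[0.047,0.027,-0.1],1],[[3,38,0],[0.047,0.027,-0.1],1],[[3,38,0],[0.047,0.027,-0.1],1],[[3,38,0],[0.047,0.027,-0.1],1],[[3,36,0],[0.047,0.027,-0.1],1],[[3,36,0],[0,0,0],1],[[0,0,0],[0,0,0],1]]'
python3 - <<'E'
from h import *
D=np.array([[1,0,0],[0,-1,0],[0,0,-1.]]);togo(D,[560,200,270])
E
```

```text
time_s: 16.07
tool_pos: [554.5, 169.7, 249.0]
tool_rot: [-3.111, 0.085, 0.064]
ft_force: [-0.5, -1.0, 0.1]
opening: 85.3
t 16.07 pos [554.5 169.7 249. ] rot [-3.111  0.085  0.064] F [-0.5 -1.   0.1] T [ 0.05  0.   -0.05] op 85.3 q [0.271 0.283 1.692 0.043 1.198 0.309]
[[0.998, -0.055, -0.04], [-0.054, -0.998, 0.03], [-0.042, -0.028, -0.999]]
shift [ 5.5 30.3 21. ] turn [-0.029 -0.041  0.054] deg 4.3
```

```bash
python3 -m crank '[[[8,15,10],[-0.03,-0.04,0.054],0.6],[[0,0,0],[0,0,0],0.6],[[0,0,0],[0,0,0],0.6]]'
python3 - <<'E'
from h import *
D=np.array([[1,0,0],[0,-1,0],[0,0,-1.]]);togo(D,[572,214,250])
p=grab("wrist","q_wrist");pl(p,"driver_butt",2);pl(p,"driver",2);pl(p,"driver_tip",2);pl(p,"felt_marker",1);pl(p,"flux_brush",1);pl(p,"tool_rack",1)
P=cloud(p);hsv=cv2.cvtColor(p["frame"],cv2.COLOR_RGB2HSV)
m=(hsv[...,0]>100)&(hsv[...,0]<130)&(hsv[...,1]>120)&(abs(P[...,0]-572)<40)&(abs(P[...,1]-214)<40)&(P[...,2]>100)
A=P[m];print(len(A),np.percentile(A,[3,50,97],axis=0).round(1))
for a,b in[(105,115),(115,125),(125,135),(135,145),(145,151),(151,157)]:
    q=A[(A[:,2]>a)&(A[:,2]<b)]
    if len(q)>3: print(a,b,len(q),q.min(0).round(1),q.max(0).round(1),q.mean(0).round(1))
E
```

```text
time_s: 16.32
tool_pos: [563.1, 185.6, 252.1]
tool_rot: [3.134, 0.005, -0.013]
ft_force: [0.0, -0.9, -0.3]
opening: 52.3
t 16.32 pos [563.1 185.6 252.1] rot [ 3.134  0.005 -0.013] F [ 0.  -0.9 -0.3] T [0.01 0.02 0.04] op 52.3 q [ 0.319  0.29   1.674 -0.005  1.188  0.317]
[[1.0, 0.003, -0.008], [0.003, -1.0, -0.008], [-0.008, 0.008, -1.0]]
shift [ 8.9 28.4 -2.1] turn [ 0.008 -0.008 -0.003] deg 0.7
driver_butt 0.58 [573.4 212.6 153.7]
driver 0.57 [571.4 211.4  80.7]
felt_marker 0.86 [568.7 267.8  75.8]
flux_brush 0.55 [567.5 329.6  82.4]
tool_rack 0.65 [567.5 215.2  79.2]
314 [[568.9 209.3 107.5]
 [574.4 217.2 150.9]
 [580.2 220.4 154.4]]
105 115 20 [568.5 217.2 105.2] [579.8 220.3 114.8] [573.9 219.1 110.2]
115 125 23 [568.4 217.2 115.1] [580.4 220.5 124.8] [574.1 218.7 120.3]
125 135 22 [569.1 217.8 125.6] [580.4 220.7 134.8] [574.1 219.2 130.6]
135 145 28 [568.2 217.5 135.4] [580.  220.7 145. ] [573.8 219.2 140.3]
145 151 61 [568.1 210.4 145.1] [580.3 220.5 151. ] [574.5 217.7 149.1]
151 157 155 [568.9 207.3 151. ] [580.3 218.7 154.9] [574.3 213.6 153.1]
```

View pics/q_wrist.png

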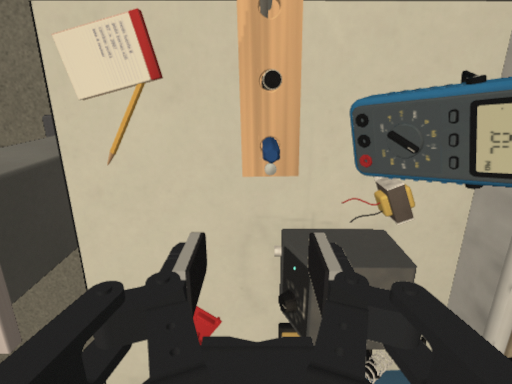

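```bash
python3 -m crank '[[[9,20,-8],[0.008,-0.008,0],0.6],[[2,7,-20],[0,0,0],0.6],[[-2,0,-20],[0,0,0],0.6],[[0,0,0],[0,0,0],0.6],[[0,0,0],[0,0,0],0.6]]'
python3 - <<'E'
from h import *
D=np.array([[1,0,0],[0,-1,0],[0,0,-1.]]);togo(D,[574.3,213,114])
E
```

```text
time_s: 17.08
tool_pos: [574.3, 210.5, 207.2]
tool_rot: [-3.138, 0.005, -0.01]
ft_force: [0.5, 0.3, 0.7]
opening: 51.3
t 17.08 pos [574.3 210.5 207.2] rot [-3.138  0.005 -0.01 ] F [0.5 0.3 0.7] T [-0.03  0.    0.01] op 51.3 q [0.348 0.352 1.692 0.002 1.09  0.351]
[[1.0, -0.003, 0.007], [-0.004, -1.0, 0.004], [0.007, -0.004, -1.0]]
shift [ -0.    2.5 -93.2] turn [-0.004  0.007  0.003] deg 0.5
```

```bash
python3 -m crank '[[[-3,2.5,-20],[-0.004,0.007,0.003],0.6],[[-2,0,-25],[0,0,0],0.6],[[-1,0,-22],[0,0.005,0],0.6],[[0,0,0],[0,0,0],0.6],[[0,0,0],[0,0,0],0.6]]'
python3 - <<'E'
from h import *
D=np.array([[1,0,0],[0,-1,0],[0,0,-1.]]);togo(D,[574.3,213,114])
p=grab("wrist","r_wrist")
E
```

```text
time_s: 17.5
tool_pos: [571.6, 212.2, 145.4]
tool_rot: [-3.139, 0.005, -0.003]
ft_force: [0.1, 0.2, -0.2]
opening: 51.3
t 17.5 pos [571.6 212.2 145.4] rot [-3.139e+00  5.000e-03 -3.000e-03] F [ 0.1  0.2 -0.2] T [-0.02 -0.05  0.04] op 51.3 q [0.352 0.42  1.744 0.002 0.975 0.354]
[[1.0, -0.003, 0.002], [-0.003, -1.0, 0.002], [0.002, -0.002, -1.0]]
shift [  2.7   0.8 -31.4] turn [-0.002  0.002  0.003] deg 0.2
```

View pics/r_wrist.png

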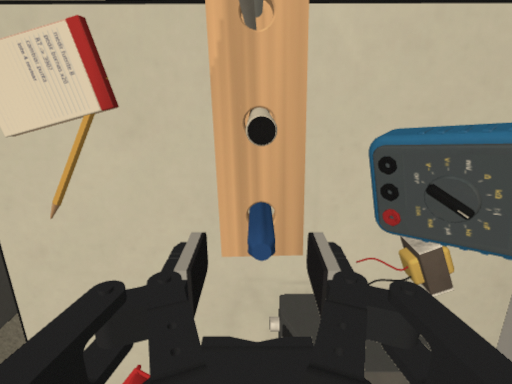

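```bash
python3 -m crank '[[[2,1,-18],[0,0,0],0.6],[[-1,0,-14],[0,0.004,0],0.6],[[0,0,0],[0,0,0],0.6],[[0,0,0],[0,0,0],0.6]]'
python3 - <<'E'
from h import *
D=np.array([[1,0,0],[0,-1,0],[0,0,-1.]]);togo(D,[574,213,114])
p=grab("wrist","s_wrist")
E
```

```text
time_s: 17.88
tool_pos: [576.3, 213.8, 119.3]
tool_rot: [-3.136, 0.006, -0.009]
ft_force: [-0.2, -0.5, 0.2]
opening: 51.1
t 17.88 pos [576.3 213.8 119.3] rot [-3.136  0.006 -0.009] F [-0.2 -0.5  0.2] T [ 0.02 -0.01 -0.07] op 51.1 q [0.351 0.457 1.754 0.004 0.924 0.353]
[[1.0, -0.004, 0.006], [-0.004, -1.0, 0.005], [0.006, -0.005, -1.0]]
shift [-2.3 -0.8 -5.3] turn [-0.005  0.006  0.004] deg 0.5
```

View pics/s_wrist.png

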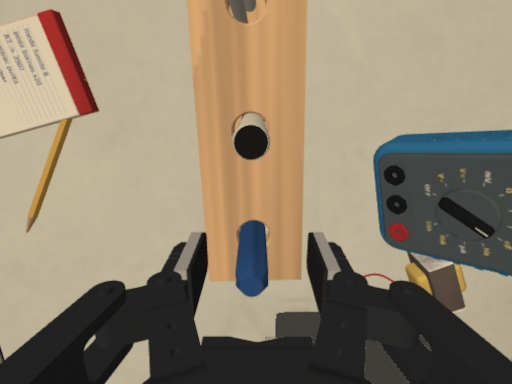

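```bash
python3 -m crank '[[[-3,-0.5,-5],[-0.005,0.006,0.003],0.6],[[0,0,0],[0,0,0],0.6],[[0,0,0],[0,0,0],0.6]]'
python3 - <<'E'
from h import *
D=np.array([[1,0,0],[0,-1,0],[0,0,-1.]]);togo(D,[574,213,114])
E
```

```text
time_s: 18.18
tool_pos: [574.0, 213.5, 116.2]
tool_rot: [-3.141, 0.001, -0.003]
ft_force: [0.3, 0.0, 0.5]
opening: 51.4
t 18.18 pos [574.  213.5 116.2] rot [-3.141e+00  1.000e-03 -3.000e-03] F [0.3 0.  0.5] T [-0.01 -0.02  0.01] op 51.4 q [ 0.354  0.46   1.757 -0.     0.923  0.354]
[[1.0, -0.0, 0.002], [-0.0, -1.0, 0.001], [0.002, -0.001, -1.0]]
shift [ 0.  -0.5 -2.2] turn [-0.001  0.002  0.   ] deg 0.1
```

```bash
python3 -m crank '[[[0,0,0],[0,0,0],0.05],[[0,0,0],[0,0,0],0.05],[[0,0,0],[0,0,0],0.05],[[0,0,0],[0,0,0],0.05],[[0,0,0],[0,0,0],0.05],[[0,0,0],[0,0,0],0.05],[[0,0,0],[0,0,0],0.05]]'
python3 - <<'E'
from h import *
st()
E
```

```text
time_s: 18.77
tool_pos: [574.4, 213.6, 117.2]
tool_rot: [-3.141, 0.0, -0.005]
ft_force: [0.3, 0.3, -0.2]
opening: 13.1
t 18.77 pos [574.4 213.6 117.2] rot [-3.141  0.    -0.005] F [ 0.3  0.3 -0.2] T [-0.08 -0.09  0.02] op 13.1 q [ 0.354  0.459  1.756 -0.     0.924  0.354]
[[1.0, -0.0, 0.003], [-0.0, -1.0, 0.001], [0.003, -0.001, -1.0]]
```

```bash
python3 -m crank '[[[0,0,10],[0,0,0],0],[[0,0,16],[0,0,0],0],[[0,0,25],[0,0,0],0],[[0,0,30],[0,0,0],0],[[0,0,30],[0,0,0],0],[[0,0,25],[0,0,0],0],[[0,0,15],[0,0,0],0],[[0,0,0],[0,0,0],0],[[0,0,0],[0,0,0],0]]'
python3 - <<'E'
from h import *
st()
p=grab("side","t_side");pl(p,"driver_tip",2);pl(p,"driver_butt",2)
p2=grab("wrist","t_wrist")
cv2.imwrite("pics/t_z.png",cv2.resize(p["frame"][90:220,150:310,::-1],None,fx=5,fy=5,interpolation=cv2.INTER_CUBIC)[:600,:800])
E
```

```text
time_s: 19.52
tool_pos: [571.1, 212.7, 278.1]
tool_rot: [-3.141, 0.001, 0.0]
ft_force: [-0.5, -0.3, -2.0]
opening: 13.1
t 19.52 pos [571.1 212.7 278.1] rot [-3.141e+00  1.000e-03  0.000e+00] F [-0.5 -0.3 -2. ] T [ 0.03  0.01 -0.04] op 13.1 q [0.354 0.289 1.617 0.    1.236 0.354]
[[1.0, -0.0, -0.0], [-0.0, -1.0, 0.0], [-0.0, -0.0, -1.0]]
driver_tip 0.64 [567.2 212.3 166.2]
driver_butt 0.67 [568.  213.1 311.7]
```

View pics/t_z.png

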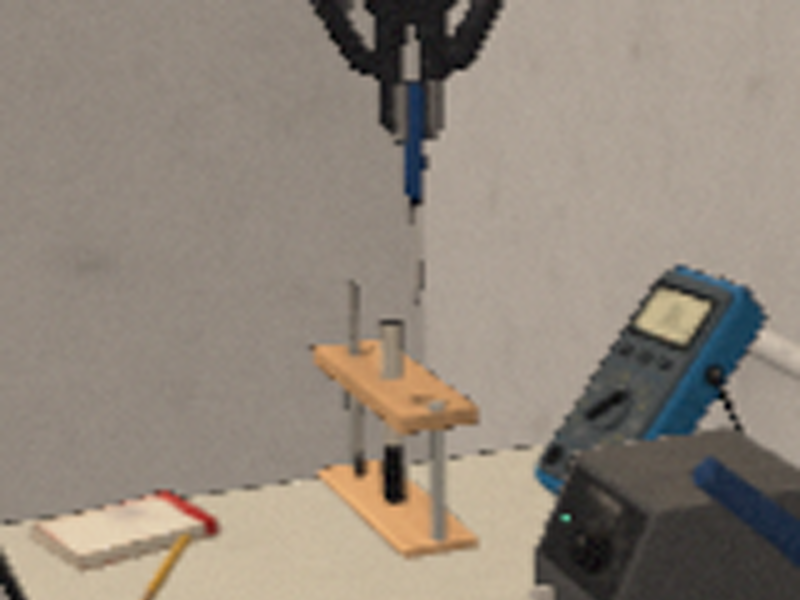

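View pics/t_wrist.png

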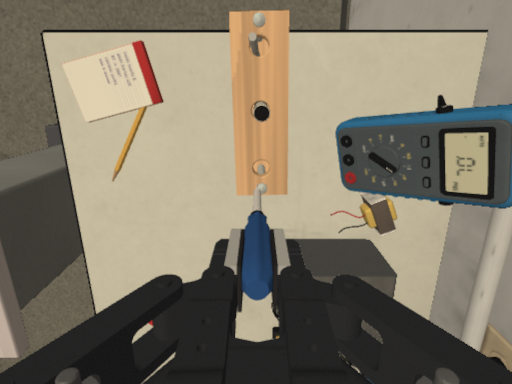

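Run:
```python
from h import *
p=dict(np.load("pics/t_wrist.npz"));P=cloud(p)
pos=np.array([571.1,212.7,278.1]);D=np.diag([1,-1,-1.])
L=(P-pos)@D;hsv=cv2.cvtColor(p["frame"],cv2.COLOR_RGB2HSV)
m=(hsv[...,0]>100)&(hsv[...,0]<130)&(hsv[...,1]>120)&(abs(L[...,0])<25)&(abs(L[...,1])<25)&(abs(L[...,2])<60)
A=L[m];print(len(A))
for a in range(-42,25,6):
    q=A[(A[:,2]>a)&(A[:,2]<a+6)]
    if len(q)>3: print(a,len(q),np.percentile(q[:,0],[2,50,98]).round(1),np.percentile(q[:,1],[2,10,50]).round(1))
m=(abs(L[...,0])<12)&(abs(L[...,1])<20)&(L[...,2]>20)&(L[...,2]<115)
for a in range(20,115,10):
    q=L[m];q=q[(q[:,2]>a)&(q[:,2]<a+10)]
    if len(q): print("blade",a,len(q),q.mean(0).round(1))
# side camera
p=dict(np.load("pics/t_side.npz"))
for off in [(0,0,109),(0,0,-37),(0,0,18)]:
    print(proj(p,pos+D@np.array(off)))
s=dict(np.load("pics/t_wrist.npz"))
for off in [(0,0,109),(0,0,-37),(0,0,18)]:
    print(proj(s,pos+D@np.array(off)))
cv2.imwrite("pics/t_w2.png",cv2.resize(s["frame"][150:310,200:320,::-1],None,fx=4,fy=4,interpolation=cv2.INTER_CUBIC)[:600])
```

```text
2194
-36 685 [-5.9  0.1  5.9] [-5.7 -4.6 -1.6]
-30 294 [-6.2  0.1  6.4] [-7.1 -6.7 -5.1]
-24 202 [-6.5  0.1  6.4] [-7.2 -6.8 -5. ]
-18 179 [-6.4 -0.4  6.1] [-7.3 -6.8 -5.1]
-12 156 [-6.3  0.1  6.4] [-7.  -6.6 -4.9]
-6 136 [-6.4  0.1  6.1] [-6.9 -6.5 -4.9]
0 124 [-6.5 -0.4  6.3] [-6.8 -6.4 -4.8]
6 117 [-6.9  0.1  6.5] [-6.8 -6.2 -4.5]
12 108 [-7.1  0.1  6.6] [-6.7 -6.2 -4.4]
18 64 [-6.1 -0.2  5.7] [-6.5 -6.1 -4.4]
24 33 [-4.7  0.1  4.5] [-5.4 -4.9 -3.7]
blade 20 71 [-0.4 -4.  24.2]
blade 30 99 [-0.4 -2.9 34.1]
blade 40 25 [-0.3 -2.1 43. ]
blade 50 38 [-0.4 -0.3 55.2]
blade 60 35 [-0.2 -0.  64.6]
blade 70 36 [-0.4  0.2 75. ]
blade 80 30 [-0.3  0.4 85. ]
blade 90 28 [-0.4  0.7 95.1]
blade 100 8 [ -0.4  -0.2 105.1]
(np.float64(233.53637213491544), np.float64(150.63014745294782))
(np.float64(232.63768091482893), np.float64(106.33531643992163))
(np.float64(232.98459161354037), np.float64(123.43390428921062))
(np.float64(256.98672970164995), np.float64(185.32581697693544))
(np.float64(256.7542692850177), np.float64(292.6912544329655))
(np.float64(256.88553842483276), np.float64(232.0625726776))
```

View pics/t_w2.png

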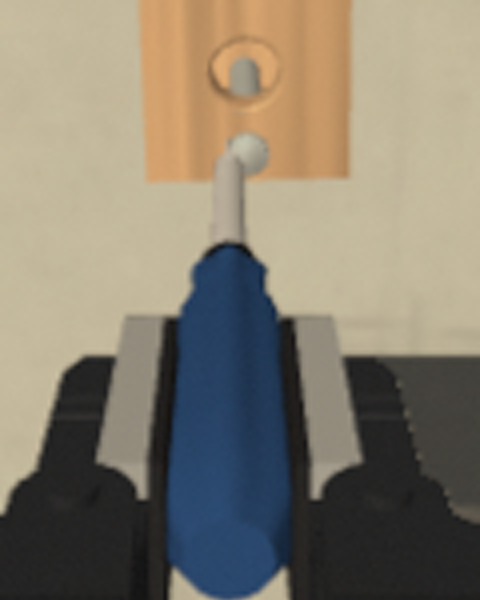

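```bash
cat >> h.py <<'E'
_d=np.array([0,.02,1]);_d/=np.linalg.norm(_d)
_R0=np.diag([1,-1,-1.])
_v=_R0@_d
_ax=np.cross(_v,-FZ);_an=np.arctan2(np.linalg.norm(_ax),_v@-FZ)
RD=R.from_rotvec(_ax/np.linalg.norm(_ax)*_an).as_matrix()@_R0
TIP=np.array([-.4,2.7,108.5])
def tipgo(h,x=-24.,y=-22.4,z=19.5):
    tgt=O+F@np.array([x,y,z+h]); togo(RD,tgt-RD@TIP)
    s=env.sense();T=R.from_rotvec(s["tool_rot"]).as_matrix()
    print("tip now face",(F.T@(s["tool_pos"]+T@TIP-O)).round(2),"axis err deg",np.degrees(np.arccos(min(1,(T@_d)@-FZ))).round(2),"F face",(F.T@s["ft_force"]).round(2))
E
python3 - <<'E'
from h import *
tipgo(60)
E
```

```text
t 19.72 pos [570.2 212.4 275.8] rot [ 3.14e+00 -1.00e-03 -6.00e-03] F [ 0.8  0.3 -1.2] T [-0.03  0.05  0.03] op 13.0 q [0.354 0.291 1.619 0.    1.235 0.354]
[[1.0, -0.0, -0.004], [-0.0, -1.0, -0.001], [-0.004, 0.001, -1.0]]
shift [ -68.9 -439.6  -84. ] turn [-0.252 -0.45   0.01 ] deg 29.6
tip now face [-182.32  386.78  251.17] axis err deg 29.58 F face [-0.1   0.69 -1.31]
```

```bash
python3 -m crank '[[[-5,-20,3],[0,0,0],0],[[-6,-34,3],[0,0,0],0],[[-6,-39,2],[0,0,0],0],[[-6,-39,0],[0,0,0],0],[[-6,-39,0],[-0.04,-0.072,0],0],[[-6,-39,0],[-0.04,-0.072,0],0],[[-6,-39,0],[-0.04,-0.072,0],0],[[-6,-39,0],[-0.04,-0.072,0],0],[[-6,-39,0],[-0.04,-0.072,0],0],[[-5,-38,-4],[-0.04,-0.072,0],0],[[-5,-20,-8],[0,0,0],0],[[0,0,0],[0,0,0],0]]'
python3 - <<'E'
from h import *
tipgo(60)
E
```

```text
time_s: 20.72
tool_pos: [494.0, -184.5, 254.1]
tool_rot: [2.823, 0.009, 0.604]
ft_force: [-0.1, 0.4, -0.3]
opening: 13.1
t 20.72 pos [ 494.  -184.5  254.1] rot [2.823 0.009 0.604] F [-0.1  0.4 -0.3] T [0.23 0.28 0.02] op 13.1 q [-0.28  -0.041  2.154 -0.235  0.564 -0.117]
[[0.914, -0.047, 0.403], [0.059, -0.968, -0.245], [0.402, 0.248, -0.882]]
shift [  7.3 -42.6 -62.3] turn [ 0.002 -0.027  0.007] deg 1.6
tip now face [-19.81   8.36 147.73] axis err deg 1.58 F face [-0.44  0.26 -0.14]
```

```bash
python3 -m crank '[[[1,-18,-14],[0.002,-0.027,0.007],0],[[2,-12,-18],[0,0,0],0],[[3,-6,-16],[0,0,0],0],[[0,0,0],[0,0,0],0],[[0,0,0],[0,0,0],0]]'
python3 - <<'E'
from h import *
tipgo(30)
E
```

```text
time_s: 21.13
tool_pos: [496.5, -221.4, 200.2]
tool_rot: [2.823, 0.007, 0.635]
ft_force: [0.2, -1.6, -1.4]
opening: 13.1
t 21.13 pos [ 496.5 -221.4  200.2] rot [2.823 0.007 0.635] F [ 0.2 -1.6 -1.4] T [ 0.18  0.29 -0.02] op 13.1 q [-0.382  0.063  2.201 -0.173  0.38  -0.243]
[[0.905, -0.049, 0.422], [0.058, -0.969, -0.238], [0.421, 0.24, -0.875]]
shift [ 17.7 -13.5 -34.4] turn [-0.004 -0.006  0.004] deg 0.5
tip now face [-26.82 -20.19  90.36] axis err deg 0.43 F face [ 0.17 -1.29 -1.7 ]
```

```bash
python3 -m crank '[[[6,-5,-12],[-0.004,-0.006,0.004],0],[[6,-4,-12],[0,0,0],0],[[4,-4,-10],[0,0,0],0],[[0,0,0],[0,0,0],0],[[0,0,0],[0,0,0],0]]'
python3 - <<'E'
from h import *
tipgo(15)
p=grab("wrist","u_wrist");pl(p,"driver_tip",1);pl(p,"terminals",1);pl(p,"driver_butt",1)
q=grab("side","u_side");pl(q,"driver_tip",1);pl(q,"terminals",1)
cv2.imwrite("pics/u_z.png",cv2.resize(q["frame"][180:300,270:390,::-1],None,fx=5,fy=5,interpolation=cv2.INTER_CUBIC))
E
```

```text
time_s: 21.55
tool_pos: [514.5, -231.5, 167.2]
tool_rot: [2.82, 0.017, 0.643]
ft_force: [-0.2, -0.3, -0.8]
opening: 13.1
t 21.55 pos [ 514.5 -231.5  167.2] rot [2.82  0.017 0.643] F [-0.2 -0.3 -0.8] T [0.16 0.31 0.01] op 13.1 q [-0.391  0.154  2.198 -0.202  0.286 -0.224]
[[0.903, -0.044, 0.428], [0.066, -0.969, -0.238], [0.425, 0.243, -0.872]]
shift [  6.1  -7.3 -14.4] turn [-0.001 -0.001 -0.003] deg 0.2
tip now face [-24.78 -19.08  51.45] axis err deg 0.15 F face [-0.45 -0.33 -0.69]
driver_tip 0.74 [ 563.2 -261.8   72.8]
terminals 0.86 [ 574.2 -266.2   42.3]
driver_butt 0.75 [ 500.2 -229.   200.3]
driver_tip 0.77 [ 553.8 -255.7   73.1]
terminals 0.91 [481.1 -69.7  22.8]
```

View pics/u_z.png

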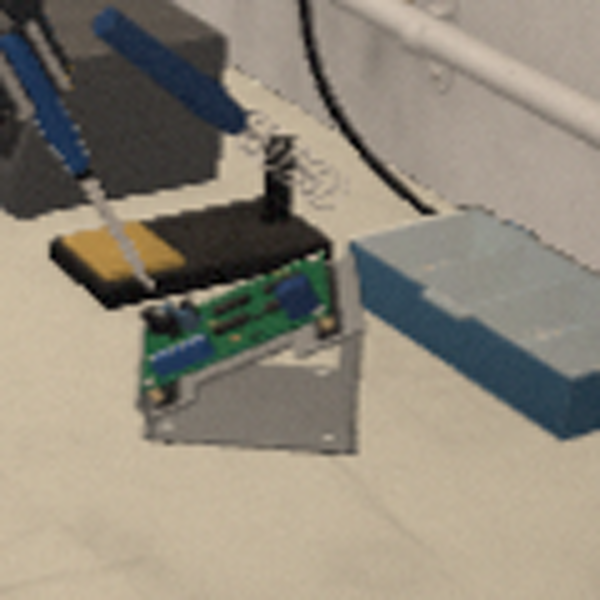

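View pics/u_wrist.png

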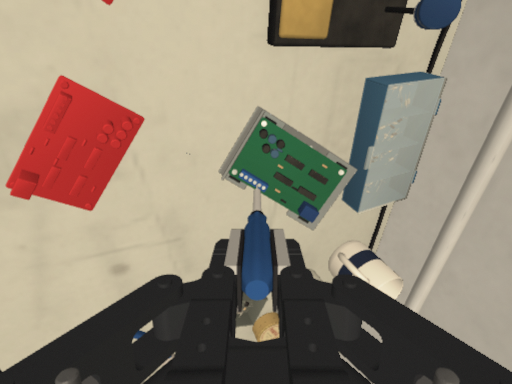

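```bash
cat > chk.py <<'E'
from h import *
def chk(name,pos,rv,x=-24.,y=-22.4):
    p=dict(np.load(f"pics/{name}.npz"));T=R.from_rotvec(rv).as_matrix()
    P=cloud(p);L=(P-pos)@T
    m=(abs(L[...,0])<8)&(abs(L[...,1])<12)&(L[...,2]>50)&(L[...,2]<114)
    q=L[m]
    for a in range(50,115,8):
        w=q[(q[:,2]>a)&(q[:,2]<a+8)]
        if len(w): print(a,len(w),w.mean(0).round(2))
    img=p["frame"][:,:,::-1].copy();k=6
    t=proj(p,pos+T@TIP);u0,v0=int(t[0])-50,int(t[1])-50
    big=cv2.resize(img[v0:v0+100,u0:u0+100],None,fx=k,fy=k,interpolation=cv2.INTER_CUBIC)
    def dot(X,c):
        a=proj(p,X);cv2.circle(big,(int((a[0]-u0+.5)*k),int((a[1]-v0+.5)*k)),3,c,-1)
    dot(pos+T@TIP,(0,0,255));dot(O+F@np.array([x,y,19.5]),(0,255,255))
    F_=(P-O)@F
    cv2.imwrite(f"pics/{name}_ov.png",big)
    # terminals blue block in face coords
    hsv=cv2.cvtColor(p["frame"],cv2.COLOR_RGB2HSV)
    b=(abs(F_[...,0]+26)<20)&(abs(F_[...,1]+22)<10)&(F_[...,2]>17)&(F_[...,2]<23)
    B=F_[b];print("block",len(B),np.percentile(B,[5,50,95],axis=0).round(1).tolist())
    g=(abs(F_[...,0])<40)&(abs(F_[...,1])<28)&(abs(F_[...,2]-10)<3);print("sheet z",np.median(F_[g][:,2]))
E
python3 - <<'E'
from chk import *
chk("u_wrist",np.array([514.5,-231.5,167.2]),[2.82,.017,.643])
E
```

```text
50 33 [ 0.43 -0.58 53.72]
58 29 [ 0.45 -0.43 61.84]
66 30 [ 0.39 -0.33 69.91]
74 24 [ 0.42 -0.09 78.15]
82 24 [ 0.43  0.15 86.05]
90 23 [ 0.32  0.22 93.95]
98 6 [  0.45  -0.53 101.82]
106 2 [  0.45  -0.56 107.44]
block 255 [[-39.4, -26.0, 18.6], [-26.6, -22.0, 20.1], [-12.3, -18.7, 21.3]]
sheet z 10.206404699101277
```

View pics/u_wrist_ov.png

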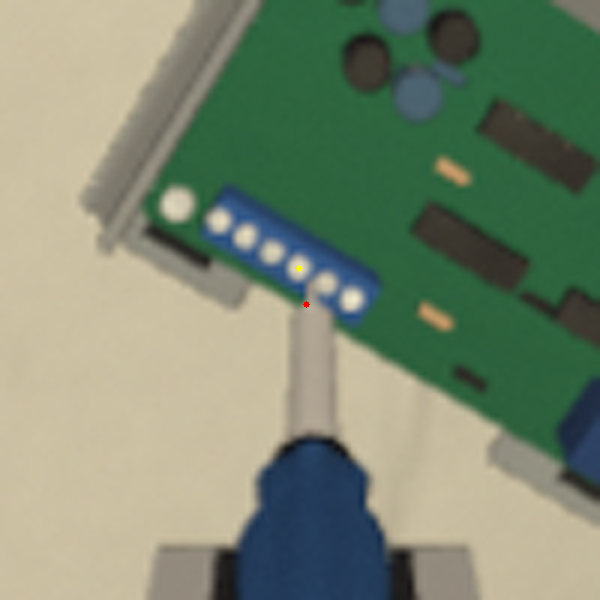

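```bash
sed -i 's/^TIP=.*/TIP=np.array([.4,2.5,108.5])/' h.py
python3 - <<'E'
from h import *
tipgo(12)
E
```

```text
t 21.9 pos [ 514.4 -232.1  167.6] rot [2.819 0.016 0.645] F [ 0.4  0.5 -0.8] T [0.17 0.29 0.  ] op 13.4 q [-0.392  0.153  2.198 -0.202  0.285 -0.225]
[[0.902, -0.045, 0.43], [0.066, -0.969, -0.239], [0.427, 0.244, -0.871]]
shift [  6.8  -7.8 -17.7] turn [-0.001  0.001 -0.003] deg 0.2
tip now face [-23.63 -19.04  51.71] axis err deg 0.12 F face [-0.3   0.62 -0.77]
```

```bash
python3 -m crank '[[[3,-4,-9],[0,0,0],0],[[3,-4,-8],[0,0,0],0],[[0,0,0],[0,0,0],0],[[0,0,0],[0,0,0],0]]'
python3 - <<'E'
from chk import *
tipgo(6)
p=grab("wrist","v_wrist");q=grab("side","v_side");s=env.sense()
chk("v_wrist",s["tool_pos"],s["tool_rot"])
cv2.imwrite("pics/v_z.png",cv2.resize(q["frame"][200:300,270:370,::-1],None,fx=6,fy=6,interpolation=cv2.INTER_CUBIC))
E
```

```text
time_s: 22.23
tool_pos: [521.2, -241.1, 149.6]
tool_rot: [2.818, 0.016, 0.647]
ft_force: [-0.1, 0.3, -0.5]
opening: 13.2
t 22.23 pos [ 521.2 -241.1  149.6] rot [2.818 0.016 0.647] F [-0.1  0.3 -0.5] T [0.13 0.27 0.01] op 13.2 q [-0.406  0.201  2.194 -0.212  0.238 -0.225]
[[0.901, -0.045, 0.431], [0.066, -0.969, -0.239], [0.428, 0.244, -0.87]]
shift [ 2.5 -0.4 -4.9] turn [-0.     0.002 -0.002] deg 0.2
tip now face [-23.41 -23.15  30.92] axis err deg 0.17 F face [-0.44  0.22 -0.32]
50 32 [ 0.23 -0.64 53.89]
58 29 [ 0.46 -0.44 61.86]
66 28 [ 0.14 -0.15 70.02]
74 24 [3.90e-01 1.00e-02 7.78e+01]
82 26 [3.400e-01 7.000e-02 8.554e+01]
90 24 [ 0.17  0.19 94.32]
98 5 [  0.6   -0.5  102.15]
106 2 [  0.35  -0.48 107.96]
block 298 [[-39.7, -26.0, 18.4], [-26.8, -22.0, 20.1], [-12.6, -18.6, 21.4]]
sheet z 10.207248404879678
```

View pics/v_wrist_ov.png

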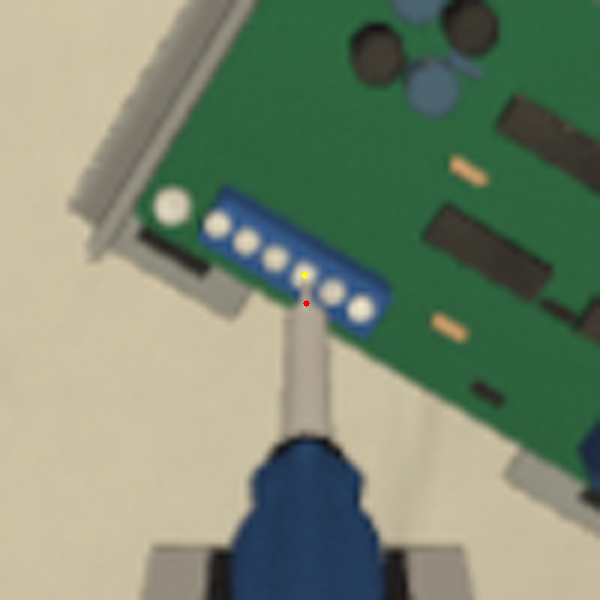

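View pics/v_z.png

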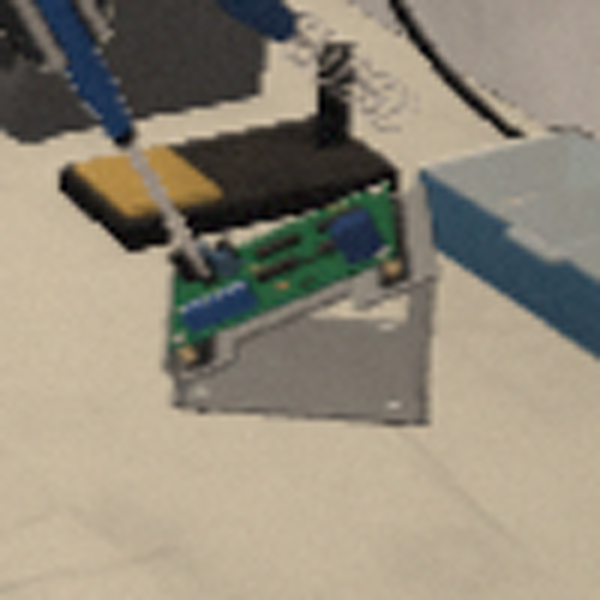

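```bash
python3 -m crank '[[[3,-1,-5.5],[0,0,0],0],[[0.5,0,-2],[0,0.002,-0.002],0],[[0,0,0],[0,0,0],0],[[0,0,0],[0,0,0],0]]'
python3 - <<'E'
from h import *
tipgo(0)
E
```

```text
time_s: 22.67
tool_pos: [524.9, -242.1, 141.6]
tool_rot: [2.818, 0.013, 0.643]
ft_force: [-0.9, 0.3, -0.8]
opening: 13.1
t 22.67 pos [ 524.9 -242.1  141.6] rot [2.818 0.013 0.643] F [-0.9  0.3 -0.8] T [0.17 0.28 0.02] op 13.1 q [-0.403  0.222  2.191 -0.241  0.223 -0.191]
[[0.902, -0.047, 0.428], [0.064, -0.969, -0.24], [0.426, 0.244, -0.871]]
shift [ 1.3 -0.9 -2.1] turn [-0. -0. -0.] deg 0.0
tip now face [-24.35 -22.3   22.1 ] axis err deg 0.01 F face [-1.17 -0.22 -0.25]
```

```bash
python3 -m crank '[[[0.6,-0.4,-1.3],[0,0,0],0],[[0,0,0],[0,0,0],0]]'; python3 -c "
from h import *
tipgo(0)"
python3 -m crank '[[[0.6,-0.4,-1.3],[0,0,0],0],[[0,0,0],[0,0,0],0]]'; python3 -c "
from h import *
tipgo(0)"
```

```text
time_s: 22.83
tool_pos: [525.7, -242.5, 140.4]
tool_rot: [2.818, 0.013, 0.644]
ft_force: [-1.3, 1.0, 1.9]
opening: 13.0
t 22.83 pos [ 525.7 -242.5  140.4] rot [2.818 0.013 0.644] F [-1.3  1.   1.9] T [ 0.13  0.35 -0.03] op 13.0 q [-0.404  0.226  2.191 -0.244  0.22  -0.189]
[[0.902, -0.047, 0.428], [0.064, -0.969, -0.24], [0.426, 0.244, -0.871]]
shift [ 0.6 -0.5 -0.9] turn [-0.  0. -0.] deg 0.0
tip now face [-24.24 -22.21  20.63] axis err deg 0.02 F face [-0.48  0.2   2.44]
time_s: 23.0
tool_pos: [526.2, -242.8, 139.9]
tool_rot: [2.817, 0.013, 0.644]
ft_force: [-3.8, 2.4, 5.1]
opening: 13.6
t 23.0 pos [ 526.2 -242.8  139.9] rot [2.817 0.013 0.644] F [-3.8  2.4  5.1] T [ 0.29  0.49 -0.02] op 13.6 q [-0.404  0.228  2.19  -0.246  0.218 -0.186]
[[0.902, -0.047, 0.429], [0.064, -0.968, -0.241], [0.427, 0.245, -0.871]]
shift [ 0.1 -0.2 -0.4] turn [ 0.     0.001 -0.   ] deg 0.1
tip now face [-23.88 -22.24  19.89] axis err deg 0.05 F face [-1.34  0.07  6.65]
```

Run:
```python
from chk import *
p=grab("wrist","w_wrist");q=grab("side","w_side");s=env.sense()
chk("w_wrist",s["tool_pos"],s["tool_rot"])
cv2.imwrite("pics/w_z.png",cv2.resize(q["frame"][200:300,270:370,::-1],None,fx=6,fy=6,interpolation=cv2.INTER_CUBIC))
```

```text
50 35 [ 4.000e-02 -4.700e-01  5.398e+01]
58 32 [ 6.000e-02 -3.600e-01  6.196e+01]
66 27 [ 0.42 -0.37 70.17]
74 23 [ 0.27 -0.2  78.2 ]
82 19 [-0.   -0.16 85.8 ]
90 22 [-8.000e-02 -9.000e-02  9.353e+01]
98 5 [ -0.19  -0.2  100.34]
106 193 [ -0.13   1.41 109.01]
block 289 [[-39.6, -26.0, 18.7], [-27.7, -21.8, 20.0], [-12.4, -18.7, 21.3]]
sheet z 10.144045807392715
```

View pics/w_wrist_ov.png

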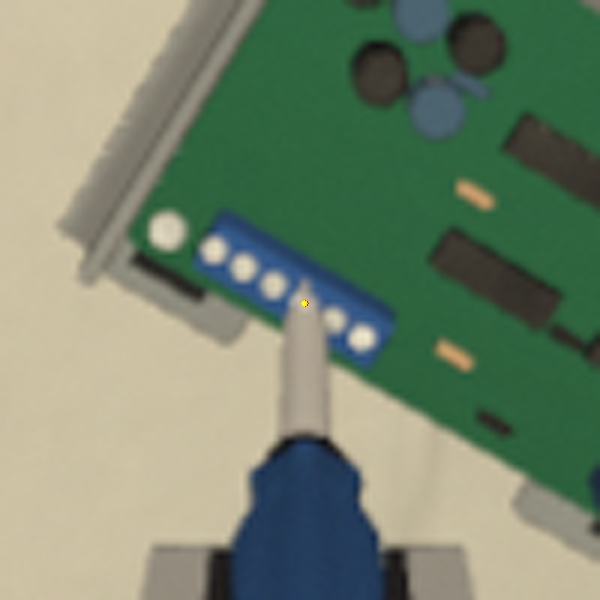

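View pics/w_z.png

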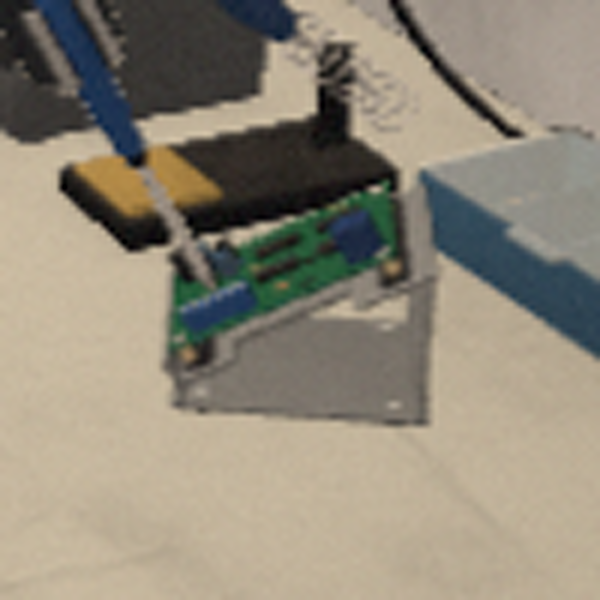

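Run:
```python
from h import *
for n in ["u","v","w"]:
    p=dict(np.load(f"pics/{n}_side.npz"))
    k=10;u0,v0=285,215
    big=cv2.resize(p["frame"][v0:v0+55,u0:u0+55,::-1],None,fx=k,fy=k,interpolation=cv2.INTER_CUBIC)
    def dot(X,c):
        a=proj(p,X);cv2.circle(big,(int((a[0]-u0+.5)*k),int((a[1]-v0+.5)*k)),3,c,-1)
    if n=="w":
        dot(O+F@[-23.9,-22.2,19.5],(0,0,255));dot(O+F@[-25.2,-20.1,19.5],(0,255,255))
    for x in (-41,-11):
        for y in(-26.3,-18.3): dot(O+F@[x,y,19.5],(255,255,255))
    for c in [(-50.6,34),(-50.6,-31),(49.4,-31)]: dot(O+F@[c[0],c[1],10],(255,0,255))
    cv2.imwrite(f"pics/{n}_s2.png",big)
```

```text
(no output)
```

View pics/w_s2.png

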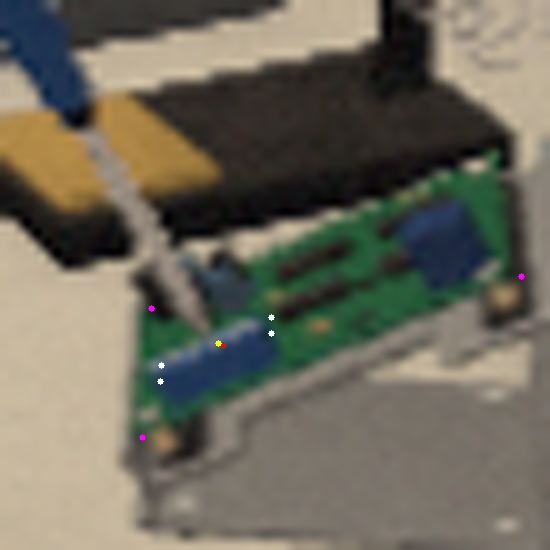

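View pics/v_s2.png

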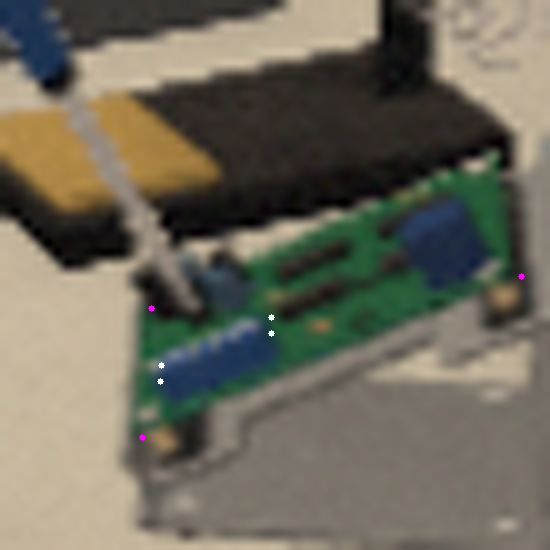

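Run:
```python
from h import *
tipgo(0)
p=grab("wrist","x_wrist");pl(p,"driver_tip",1);pl(p,"terminals",1)
s=env.sense();T=R.from_rotvec(s["tool_rot"]).as_matrix();print("mine",(s["tool_pos"]+T@TIP).round(1), O+F@[-26.5,-22.3,19.5])
q=grab("top","x_top");tipgo(0)
cv2.imwrite("pics/x_t.png",cv2.resize(q["frame"][100:220,110:400,::-1],None,fx=2.7,fy=2.7,interpolation=cv2.INTER_CUBIC))
```

```text
t 23.1 pos [ 526.1 -242.7  140. ] rot [2.817 0.013 0.644] F [-4.8  1.9  7.1] T [ 0.29  0.62 -0.01] op 13.0 q [-0.404  0.227  2.19  -0.246  0.218 -0.186]
[[0.902, -0.047, 0.429], [0.064, -0.968, -0.241], [0.427, 0.245, -0.871]]
shift [ 0.1 -0.2 -0.4] turn [ 0.     0.001 -0.   ] deg 0.1
tip now face [-23.9  -22.23  20.  ] axis err deg 0.05 F face [-0.88 -0.82  8.68]
driver_tip 0.57 [ 575.9 -273.8   44.1]
terminals 0.83 [ 570.5 -268.1   42.1]
mine [ 572.9 -271.3   46.3] [ 571.1741993  -270.26632673   44.53749537]
t 23.3 pos [ 526.1 -242.8  140. ] rot [2.817 0.013 0.644] F [-5.4  3.2  7.6] T [ 0.24  0.55 -0.  ] op 13.2 q [-0.404  0.227  2.19  -0.246  0.218 -0.186]
[[0.902, -0.047, 0.429], [0.064, -0.968, -0.241], [0.427, 0.245, -0.871]]
shift [ 0.1 -0.2 -0.4] turn [ 0.     0.001 -0.   ] deg 0.1
tip now face [-23.88 -22.24  20.01] axis err deg 0.05 F face [-1.64 -0.1   9.67]
```

View pics/x_t.png

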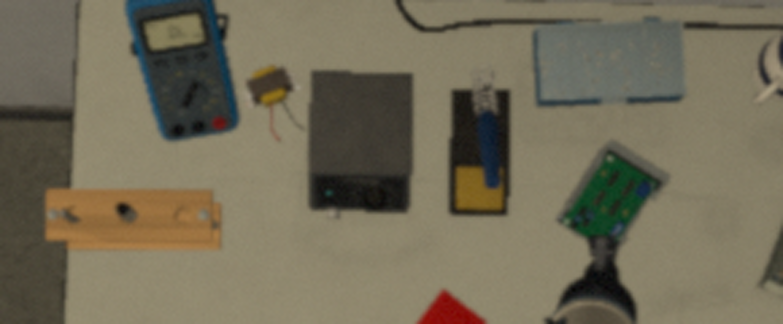

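```bash
python3 -m crank '[[[-0.2,0.1,0.3],[0,0,0],0]]'; python3 -c "
from h import *
tipgo(0)
grab('top');grab('top');tipgo(0)"
```

```text
time_s: 23.38
tool_pos: [525.7, -242.6, 140.4]
tool_rot: [2.817, 0.013, 0.644]
ft_force: [-1.3, -0.3, -0.3]
opening: 13.3
t 23.38 pos [ 525.7 -242.6  140.4] rot [2.817 0.013 0.644] F [-1.3 -0.3 -0.3] T [ 0.26  0.38 -0.01] op 13.3 q [-0.404  0.226  2.191 -0.246  0.219 -0.187]
[[0.902, -0.047, 0.429], [0.064, -0.968, -0.241], [0.427, 0.245, -0.871]]
shift [ 0.5 -0.4 -0.9] turn [ 0.     0.001 -0.   ] deg 0.1
tip now face [-24.04 -22.3   20.6 ] axis err deg 0.05 F face [-1.01 -0.91  0.24]
t 23.48 pos [ 525.8 -242.6  140.4] rot [2.817 0.013 0.644] F [-1.8  0.6  1.1] T [ 0.27  0.43 -0.03] op 13.0 q [-0.404  0.226  2.191 -0.246  0.219 -0.187]
[[0.902, -0.047, 0.429], [0.064, -0.968, -0.241], [0.427, 0.245, -0.871]]
shift [ 0.5 -0.4 -0.9] turn [ 0.     0.001 -0.   ] deg 0.1
tip now face [-23.98 -22.27  20.55] axis err deg 0.05 F face [-1.07 -0.38  1.89]
```

```bash
python3 -m crank '[[[0.3,-0.2,-0.6],[0,0,0],0]]'; python3 -c "
from h import *
tipgo(0)
grab('top');grab('top');tipgo(0);grab('top');grab('top');tipgo(0)"
```

```text
time_s: 23.57
tool_pos: [526.0, -242.7, 140.0]
tool_rot: [2.817, 0.013, 0.645]
ft_force: [-6.3, 2.7, 8.2]
opening: 13.2
t 23.57 pos [ 526.  -242.7  140. ] rot [2.817 0.013 0.645] F [-6.3  2.7  8.2] T [ 0.32  0.59 -0.03] op 13.2 q [-0.404  0.227  2.191 -0.247  0.218 -0.186]
[[0.902, -0.047, 0.429], [0.064, -0.968, -0.241], [0.427, 0.245, -0.871]]
shift [ 0.3 -0.3 -0.4] turn [ 0.     0.001 -0.   ] deg 0.1
tip now face [-23.99 -22.31  20.08] axis err deg 0.06 F face [-1.76 -0.97 10.48]
t 23.67 pos [ 526.1 -242.8  140. ] rot [2.817 0.013 0.645] F [-5.   2.5  7.2] T [ 0.36  0.55 -0.02] op 13.3 q [-0.404  0.227  2.191 -0.247  0.218 -0.186]
[[0.902, -0.047, 0.429], [0.064, -0.968, -0.241], [0.427, 0.245, -0.871]]
shift [ 0.2 -0.2 -0.4] turn [ 0.     0.001 -0.   ] deg 0.1
tip now face [-23.91 -22.28  20.04] axis err deg 0.06 F face [-1.2  -0.51  9.05]
t 23.77 pos [ 526.  -242.8  139.9] rot [2.817 0.013 0.644] F [-4.2  1.8  7.2] T [ 0.26  0.54 -0.01] op 13.0 q [-0.404  0.227  2.191 -0.247  0.218 -0.186]
[[0.902, -0.047, 0.429], [0.064, -0.968, -0.241], [0.427, 0.245, -0.871]]
shift [ 0.3 -0.2 -0.4] turn [ 0.     0.001 -0.   ] deg 0.1
tip now face [-23.97 -22.31  20.04] axis err deg 0.06 F face [-0.35 -0.66  8.5 ]
```

```bash
python3 -m crank '[[[0,0,0],[0,0,0],0]]'; python3 -c "
from h import *
tipgo(0)
grab('top');grab('top');tipgo(0)"
```

```text
time_s: 23.85
tool_pos: [526.0, -242.8, 140.1]
tool_rot: [2.817, 0.013, 0.645]
ft_force: [-3.0, 1.6, 4.6]
opening: 12.8
t 23.85 pos [ 526.  -242.8  140.1] rot [2.817 0.013 0.645] F [-3.   1.6  4.6] T [ 0.3   0.49 -0.03] op 12.8 q [-0.404  0.227  2.191 -0.247  0.218 -0.186]
[[0.902, -0.047, 0.429], [0.064, -0.968, -0.241], [0.427, 0.245, -0.871]]
shift [ 0.3 -0.2 -0.6] turn [ 0.001  0.001 -0.   ] deg 0.1
tip now face [-23.93 -22.35  20.19] axis err deg 0.07 F face [-0.66 -0.17  5.73]
t 23.95 pos [ 526.  -242.7  140.1] rot [2.817 0.013 0.645] F [-4.1  2.9  6.1] T [0.28 0.48 0.02] op 13.2 q [-0.404  0.227  2.191 -0.247  0.218 -0.186]
[[0.902, -0.047, 0.429], [0.064, -0.968, -0.241], [0.427, 0.245, -0.871]]
shift [ 0.3 -0.2 -0.6] turn [ 0.001  0.001 -0.   ] deg 0.1
tip now face [-23.93 -22.33  20.18] axis err deg 0.07 F face [-1.3   0.33  7.83]
```

Run:
```python
from chk import *
p=grab("wrist","y_wrist");s=env.sense()
chk("y_wrist",s["tool_pos"],s["tool_rot"])
print(F.T@s["ft_force"]); print(env.finish_job()); tipgo(0)
```

```text
50 31 [ 0.12 -0.69 53.88]
58 31 [ 0.33 -0.44 61.58]
66 28 [ 0.45 -0.49 69.66]
74 26 [ 0.22 -0.14 78.1 ]
82 20 [ 0.17 -0.11 85.8 ]
90 24 [ 0.   -0.23 93.81]
98 2 [  0.    -0.82 102.46]
106 192 [-9.0000e-02  1.3000e+00  1.0897e+02]
block 294 [[-39.6, -25.9, 18.6], [-27.5, -21.8, 20.1], [-12.3, -18.6, 21.3]]
sheet z 10.146903662731502
[-1.28496058 -0.2809539   7.63511563]
the job is handed in; nothing more can be done
None
the job is handed in; nothing more can be done
```

View pics/y_wrist_ov.png

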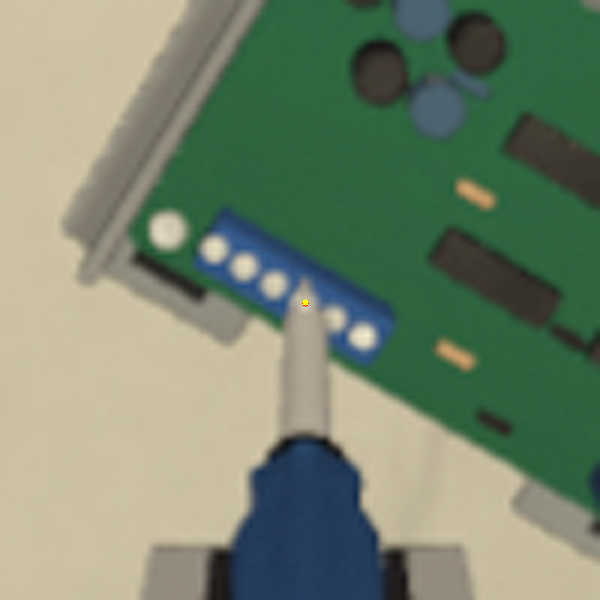

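I set the board on the rest, drew the screwdriver from the rack and handed the job in at about 24 s. The gripper is holding the blade on the fourth screw from the lip end of the blue terminals. No verdict was reported.

**Board:** It stands on its four standoffs, terminal-end short edge against the lip, and I released it before fetching the driver. The last picture shows the sheet about 10.1 mm off the face and parallel to it. It has not moved since I let go.

**Screwdriver:** By my estimate the axis is within 0.1° of square to the board. The push on the terminals was about 6–8 N in the last readings. A peak of about 48 N came on the wrist earlier, while I pressed the board onto the rest.

**Other tools:** The last top view shows the marker and the brush still standing in the rack.

**Where checks disagreed:**
- The computed tip centre falls on the screw, but in the wrist picture the visible end of the blade sits about 2.5 mm past it, towards the inner edge of the terminals. I read that as the near edge of a flat blade.
- The side view also put the tip nearer the inner edge. The network's two tip estimates differed from mine by 2–4 mm, away from that edge.
- All the estimates except the network's last one keep the tip on the terminals' top face. That one, good to about 4 mm, put it at the outer edge.

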